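Put the wheel nuts and door hinges away in the parts drawer

TASK

Pull the parts cabinet's drawer all the way out, then pour the wheel nuts from the tin into the drawer's left bay and stand the empty tin upright in the middle of the round rubber mat; put every door hinge from the bench into the right bay. See that every nut and hinge is in its own bay, then push the drawer fully shut, and leave the hammer, screwdriver and tape roll alone.

Things in the scene. Friction and masses are not known exactly. Their poses are not given: they have to be found in the camera images.
- cab_drawer0 (a joint): travel in m of the one drawer of the low bench-top cabinet: 0 is shut, 0.19 is fully out (end stop). It slides without a catch and stays where it is left; it takes about 1 to 3 N.
- cab_drawer0_handle (a point): middle of the drawer's bar handle: a level steel bar 11 mm thick, 120 mm long, 35 mm in front of the blue drawer front, 80 mm above the bench. Moves with the drawer. x points into the cabinet (the drawer opens along -x), y along the bar to the left, z up. The cabinet is a grey box fixed to the bench, 270 deep, 300 wide, 118 mm high: its top is 38 mm above the bar.
- nut_bay (a point): middle of the front edge of the floor of the drawer's LEFT bay as the robot sees it (for nuts); moves with the drawer; axes as the handle's. Each bay is 225 (x) by 126 mm (y) inside, y = -63 to 63; its floor is 22 mm above the bench; the walls rise 74 mm and the plywood divider 60 mm above the floor. With the drawer fully out, x = 0 to 0.184 is uncovered, the rest under the cabinet's top.
- hinge_bay (a point): middle of the front edge of the floor of the drawer's RIGHT bay (for hinges), same size and axes as nut_bay. The blue drawer front, 15 mm thick, rises to 103 mm above the bench
- cup: open round steel tin, straight walls, 68 mm outer diameter, 62 mm inner, 95 mm high; origin at the centre of its underside, z towards the mouth. It holds the nuts at the start.
- cup_rim (a point): centre of the tin's mouth, 95 mm above its origin
- mat: round black rubber mat, 120 mm diameter, 3 mm thick, fixed to the bench; origin at the centre of its underside
- nut0: dark steel hexagon wheel nut, 18 mm across flats, 15 mm high, 25 g; origin at the centre of one end face, z along its axis. 5 to 8 of these nuts are there, loose in the tin at the start
- nut1: dark steel hexagon wheel nut, 18 mm across flats, 15 mm high, 25 g; origin at the centre of one end face, z along its axis. 5 to 8 of these nuts are there, loose in the tin at the start
- nut2: dark steel hexagon wheel nut, 18 mm across flats, 15 mm high, 25 g; origin at the centre of one end face, z along its axis. 5 to 8 of these nuts are there, loose in the tin at the start
- nut3: dark steel hexagon wheel nut, 18 mm across flats, 15 mm high, 25 g; origin at the centre of one end face, z along its axis. 5 to 8 of these nuts are there, loose in the tin at the start
- nut4: dark steel hexagon wheel nut, 18 mm across flats, 15 mm high, 25 g; origin at the centre of one end face, z along its axis. 5 to 8 of these nuts are there, loose in the tin at the start
- nut5: dark steel hexagon wheel nut, 18 mm across flats, 15 mm high, 25 g; origin at the centre of one end face, z along its axis. 5 to 8 of these nuts are there, loose in the tin at the start
- nut6: dark steel hexagon wheel nut, 18 mm across flats, 15 mm high, 25 g; origin at the centre of one end face, z along its axis. 5 to 8 of these nuts are there, loose in the tin at the start
- nut7: dark steel hexagon wheel nut, 18 mm across flats, 15 mm high, 25 g; origin at the centre of one end face, z along its axis. 5 to 8 of these nuts are there, loose in the tin at the start
- hinge0: steel door hinge half, T-shaped in section: a foot plate 90 (x) x 44 (y) x 6 mm flat on the bench and along its middle an upright web 76 (x) x 10 mm (y), its top 40 mm above the bench; a round knuckle 16 mm thick at the web's +x end (x 29 to 45 mm). Origin at the centre of the foot's underside; about 0.22 kg. 2 or 3 of these lie on the right of the bench
- hinge1: steel door hinge half, T-shaped in section: a foot plate 90 (x) x 44 (y) x 6 mm flat on the bench and along its middle an upright web 76 (x) x 10 mm (y), its top 40 mm above the bench; a round knuckle 16 mm thick at the web's +x end (x 29 to 45 mm). Origin at the centre of the foot's underside; about 0.22 kg. 2 or 3 of these lie on the right of the bench
- hinge2: steel door hinge half, T-shaped in section: a foot plate 90 (x) x 44 (y) x 6 mm flat on the bench and along its middle an upright web 76 (x) x 10 mm (y), its top 40 mm above the bench; a round knuckle 16 mm thick at the web's +x end (x 29 to 45 mm). Origin at the centre of the foot's underside; about 0.22 kg. 2 or 3 of these lie on the right of the bench
- hammer: hammer lying flat; a bystander, leave it alone
- driver: screwdriver lying flat; a bystander, leave it alone
- tape: roll of paper tape lying flat, 90 mm outer dia, 25 mm high; a bystander, leave it alone
Mind the look-alikes: they are no part of the job. Of the things like the mat, leave any that is white; of the rest the larger one is meant.

How it is judged:
By the outcome, as a careful person would: the job done as asked, in the order asked, and still so for the second after the job is handed in, with the robot touching nothing.
Of nut4, nut5, nut6, nut7 only 1 to 4 are there at a start; the rules pass over those that are not, and their reading is None.
Of hinge0, hinge1, hinge2 only 2 to 3 are there at a start; the rules pass over those that are not, and their reading is None.
At some moment in a run one of hinge0, hinge1, hinge2, cup may be knocked a few centimetres aside while the robot is not near it.
It also fails if it takes over 208 s, if anything falls off the work surface, if the arm or the gripper's body presses on something with over 40 N, if the wrist force passes 120 N, or if a joint passes its speed limit or range.

ROBOT

A 6-joint arm with a two-finger parallel gripper is mounted at the origin on the work surface. World frame = base frame: x ahead of the robot, y to its left, z up, the work surface at z = 0. Lengths are in mm, angles in rad, forces in N, time in s.
With the tool pointing down it reaches from about 325 to 875 mm from the base axis. Payload 4.4 kg.
Tool frame: the origin (TCP) lies on the front face of the gripper's body, between the roots of the fingers; the fingertips stand 73 mm ahead of it and the grasp point (between the pads) lies 54 mm ahead of it; z points along the fingers, y is the direction in which the jaws open and shut (so a half turn about z gives the same grasp; the last joint's range is limited). The gripper opens to 85 mm and grips with 20 to 120 N. Pads are 22 mm wide; open, the fingers measure 114 mm over their backs; the gripper's body (76 mm by 85 mm) begins 54 mm behind the grasp point. The pads swing forward as they close: fully open they stand 13 mm farther back than shut.
Start: joints at [1.03, 0.207, 1.542, -0, 1.393, -0.15], TCP at [218.512, 531.865, 303.882] pointing down, gripper open.
Joint ranges: [-2.73, 2.73], [-0.86, 2.22], [0.23, 2.46], [-1.11, 4.25], [0.08, 2.63], [-2.82, 2.82]. Speed limits (rad/s): [2.79, 2.79, 3.14, 3.14, 3.14, 3.14].

INTERFACE

Orientations are given as [roll, pitch, yaw] about the fixed x, y, z axes, in that order (R = Rz(yaw) Ry(pitch) Rx(roll)).
In Python, from workcell import sensors, optics, manip, finder gives the robot as it stands.
- The arm moves only by the tool servo_tool, never from a script. Its argument "deltas" is text: rows parted by semicolons, each of 7 numbers parted by spaces: the opening, from 0 (shut) to 1 (fully open), then the shift along the world's x, y, z in m, then the turn, a rotation vector about the world's x, y, z in degrees. In form: claw dx dy dz rx ry rz; .... A call has exactly 5 rows; each row shifts and turns the pose as measured when the row begins; what a row does not reach is not made up. A row lasts 1/12 s, in which the tool goes at most 41.7 mm and 7.16 degrees, less where a joint would pass 70% of its speed; a pose out of reach is approached as far as the arm can. A call with a gripper value outside its range is refused whole. The fingers move at their own pace and stop on an object; "force" is the grip in N (left out, the last holds). Time passes only in rows, so rows that do not move let the fingers close, or fill a call up. It gives the time, the measured TCP pose, the force and the opening at its end, in the units of the state.
- sensors.observe(): the state, without advancing time (a new reading comes with each control period).
- optics.read_camera(name): name is "side" or "top"; returns the picture (400x640x3 uint8, red, green, blue); there is no depth.
- optics.camera_params(name): a dict with "mtx" (3x3 intrinsics, pixels), "k1" (the pictures are not rectified: a ray, as slopes to the right and down, at radius r is drawn at 1 + k1 r^2 times it, then the intrinsics apply), "world_from_camera" (4x4, takes a point from camera to world coordinates). Camera axes: x right, y up, looking along -z (the intrinsics and any distortion apply to the point x, -y, -z); pixel columns grow to the right and rows downward; lengths in mm; the calibration is good to about 2 mm. A picture is of the moment at which its call begins. camera_params takes no time and is no camera call.
- manip.close_job(): hands the job in, once; it reports no verdict.
Trained networks look in the newest picture that a camera, given by its name, has taken for a name from the list of things; names that differ only in an ending like _2 or _b are one class to them, and where a whole thing is asked for, a point or a joint stands for the part that bears it (a point fixed in the world has none). Each returns a list of dicts, best first, with "confidence" (0 to 1); they miss things now and then, are a little off and sometimes report something else, mostly with a low value. They report only what shows in the picture. A call takes as long as a camera call. They do not tell look-alikes from the thing itself.
- finder.recognise(label, camera): "extent" ([left, top, right, bottom] in pixels, round what is visible of it).
The state is a dict: "t": time; "joint_positions": joint angles; "joint_velocities": joint speeds; "joint_torque": joint torques, N m; "position": TCP position; "ee_rot": TCP orientation; "wrist_force": force on the tool from outside, world axes, zero at the start; "moment": the same for the moment, N m; "finger_gap": opening from 0.0 (shut) to 1.0 (fully open).
Only numpy, scipy, OpenCV 4.12 (cv2) and the standard library are available. Lean on these libraries where they do the work, as an engineer would, in place of code of your own. Each camera call takes 0.05 s, during which the arm holds its last target.

## Working session

There is one attempt and no reset: what is moved stays moved. The work goes in short steps, Python scripts to look and compute and a tool call to move; the robot and the scene stay as the last step left them, time stands still between calls to the robot, and variables do not carry over. Pictures are saved under pics/ and viewed, and the job is handed in when it is done.

Besides the shell and the picture viewer there is one more tool, called after "Emit:" by a JSON object that holds its "op" and its "data", one argument or row to a line. servo_tool: Moves the arm, as the interface text tells. Its arguments: {"type":"object","properties":{"deltas":{"type":"string"},"force":{"type":"number"}},"required":["deltas"]}

```bash
ls; mkdir -p pics
cat > h.py <<'E'
import numpy as np, cv2
from workcell import sensors, optics, manip, finder
def ray(cam,u,v):
    p=optics.camera_params(cam);K=np.array(p["mtx"]);k=p["k1"];T=np.array(p["world_from_camera"])
    x=(u-K[0,2])/K[0,0];y=(v-K[1,2])/K[1,1]
    a,b=x,y
    for _ in range(30):
        s=1+k*(a*a+b*b);a,b=x/s,y/s
    d=T[:3,:3]@np.array([a,-b,-1.0]);return T[:3,3],d
def onz(cam,u,v,z):
    o,d=ray(cam,u,v);return o+d*(z-o[2])/d[2]
def proj(cam,P):
    p=optics.camera_params(cam);K=np.array(p["mtx"]);k=p["k1"];T=np.array(p["world_from_camera"])
    q=np.linalg.inv(T)@np.append(np.array(P,float),1);a,b=q[0]/-q[2],-q[1]/-q[2]
    s=1+k*(a*a+b*b);return np.array([K[0,0]*a*s+K[0,2],K[1,1]*b*s+K[1,2]])
def snap(cam,name,crop=None,f=1):
    im=np.array(optics.read_camera(cam));o=im[:,:,::-1]
    if crop: l,t,r,b=crop;o=o[t:b,l:r]
    if f!=1:o=cv2.resize(o,None,fx=f,fy=f,interpolation=cv2.INTER_CUBIC)
    cv2.imwrite("pics/"+name+".png",o);return im
E
python3 - <<'E'
from h import *
for c in("top","side"):
    snap(c,c+"0"); p=optics.camera_params(c); print(c,p)
    for l in("cab_drawer0_handle","cup","mat","nut0","hinge0","hammer","driver","tape"):
        print(l,[(round(d["confidence"],2),[round(x) for x in d["extent"]]) for d in finder.recognise(l,c)][:5])
s=sensors.observe();print(s)
E
```

```text
pics
top {'mtx': array([[481.73134194,   0.        , 317.98043002],
       [  0.        , 481.73134194, 204.61583824],
       [  0.        ,   0.        ,   1.        ]]), 'k1': -0.13125845090155278, 'world_from_camera': array([[ 7.00583311e-03,  9.91519841e-01, -1.29766420e-01,
         3.86323737e+02],
       [-9.99974031e-01,  7.16590789e-03,  7.66675047e-04,
        -2.93595054e+01],
       [ 1.69006773e-03,  1.29757679e-01,  9.91544295e-01,
         1.36275030e+03],
       [ 0.00000000e+00,  0.00000000e+00,  0.00000000e+00,
         1.00000000e+00]])}
cab_drawer0_handle [(0.85, [249, 154, 361, 189])]
cup [(0.58, [185, 247, 214, 274])]
mat [(0.72, [188, 132, 230, 165]), (0.67, [172, 181, 215, 225]), (0.63, [134, 194, 162, 222])]
nut0 [(0.61, [192, 257, 203, 262]), (0.21, [193, 269, 259, 304])]
hinge0 [(0.76, [411, 206, 445, 228])]
hammer [(0.91, [461, 146, 492, 238])]
driver [(0.76, [195, 270, 258, 306])]
tape [(0.72, [411, 206, 444, 229]), (0.68, [356, 258, 390, 292]), (0.63, [182, 246, 215, 272])]
side {'mtx': array([[389.71451229,   0.        , 320.06339306],
       [  0.     
[... 798 characters left out ...]
276, 323, 314])]
{'t': 0.9, 'joint_positions': array([ 1.03048029e+00,  2.06568323e-01,  1.54148979e+00,  9.87673113e-06,
        1.39348606e+00, -1.50492287e-01]), 'joint_velocities': array([-0.00016574,  0.0016706 ,  0.00104794, -0.00132497, -0.00011047,
       -0.00030224]), 'joint_torque': array([-4.87154357e-04, -3.83042550e+01, -2.91977209e+01, -1.33881585e-04,
        6.23729775e-04, -1.29546560e-06]), 'position': array([218.52388626, 531.86808221, 303.90453126]), 'ee_rot': array([ 3.14154327e+00, -2.34398010e-06,  2.75176716e+00]), 'wrist_force': array([ 0.37189906, -0.19507255,  0.24887721]), 'moment': array([ 0.09183411,  0.02774118, -0.0314326 ]), 'finger_gap': 1.0025671569314831}
```

View pics/top0.png

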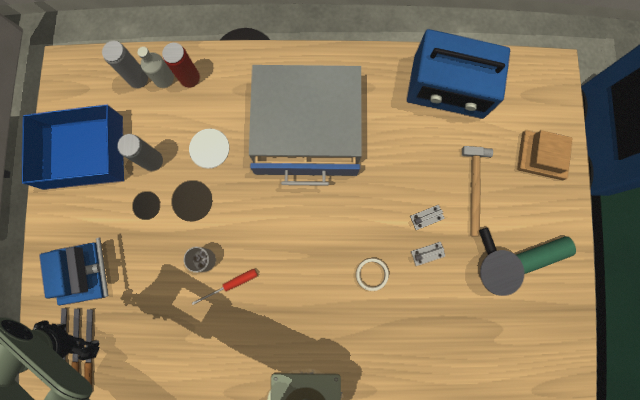

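View pics/side0.png

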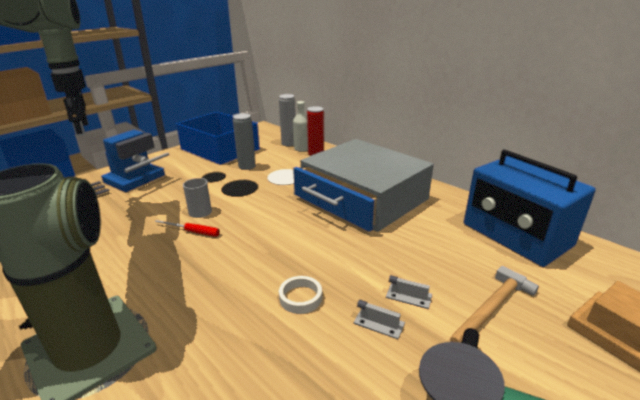

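Run:
```python
from h import *
im=snap("top","c1",(240,60,370,195),5)
snap("top","c2",(395,195,465,275),7)
snap("top","c3",(125,170,275,315),4)
```

```text
(no output)
```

View pics/c1.png

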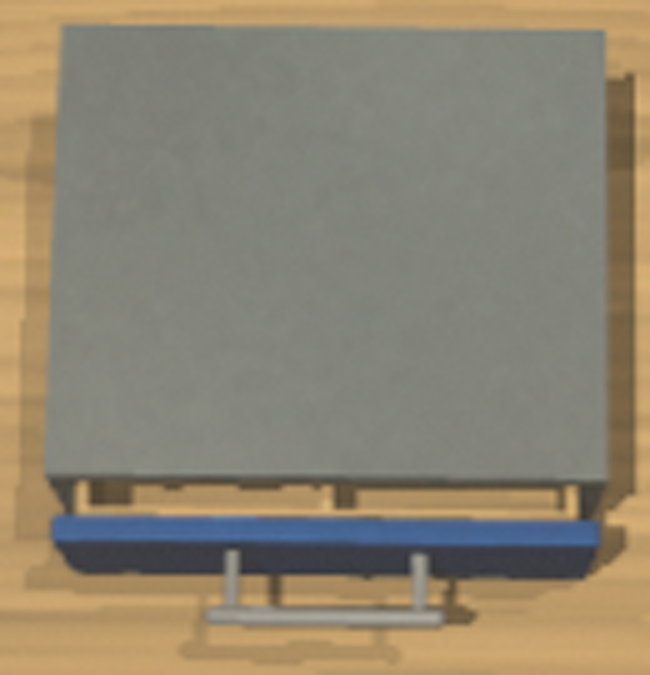

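View pics/c2.png

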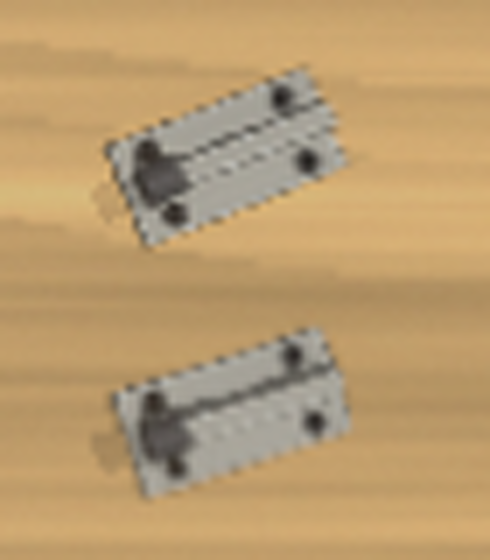

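View pics/c3.png

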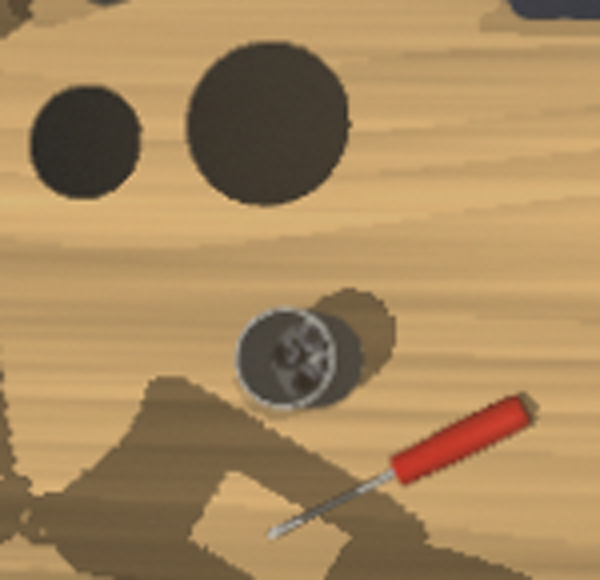

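Run:
```python
from h import *
np.set_printoptions(precision=1,suppress=True)
def q(n,u,v,z):
    P=onz("top",u,v,z);print(n,P);return P
c1=lambda x,y:(240+x/5,60+y/5)
q("barL",*c1(207,617),80);q("barR",*c1(443,619),80)
q("cabFL",*c1(45,475),118);q("cabFR",*c1(607,482),118);q("cabBL",*c1(63,25),118);q("cabBR",*c1(605,32),118)
q("drL",*c1(53,542),103);q("drR",*c1(600,546),103)
for n,cs in(("h0",[(105,145),(148,247),(345,158),(305,68)]),("h1",[(112,395),(148,498),(350,425),(318,327)])):
    P=[q(n,395+x/7,195+y/7,6) for x,y in cs]
    print("c",np.mean(P,0)); d=(P[0]+P[1]-P[2]-P[3])[:2]/2;print(np.linalg.norm(d),np.degrees(np.arctan2(d[1],d[0])))
q("cup",125+286/4,170+358/4,95)
q("mat",125+268/4,170+123/4,3);q("matr",125+187/4,170+123/4,3);q("small",125+86/4,170+142/4,3)
q("driver tip",125+270/4,170+535/4,5);q("driver end",125+535/4,170+405/4,10)
q("tape",373,274,12)
```

```text
barL [611.3  68.9  80. ]
barR [611.1 -58.6  80. ]
cabFL [680.6 153.5 118. ]
cabFR [ 678.8 -144.4  118. ]
cabBL [934.8 152.  118. ]
cabBR [ 932.4 -145.6  118. ]
drL [647.5 150.4 103. ]
drR [ 647.3 -141.8  103. ]
h0 [ 533.9 -292.6    6. ]
h0 [ 492.4 -309.5    6. ]
h0 [ 529.2 -391.7    6. ]
h0 [ 566.1 -376.     6. ]
c [ 530.4 -342.4    6. ]
89.6420472383436 112.60514620414274
h1 [ 432.5 -293.9    6. ]
h1 [ 391.1 -308.1    6. ]
h1 [ 420.5 -391.3    6. ]
h1 [ 460.1 -378.9    6. ]
c [ 426.1 -343.     6. ]
88.78097923990528 108.71884918698916
cup [403.8 289.4  95. ]
mat [572.9 331.8   3. ]
matr [572.5 391.4   3. ]
small [558.1 465.8   3. ]
driver tip [280.8 319.9   5. ]
driver end [374.4 133.7  10. ]
tape [ 369.1 -185.2   12. ]
```

Emit:
{"op": "servo_tool", "data": {
  "deltas": "0.33 0.02 -0.026 0 0 0 -3.4;0.33 0.02 -0.026 0 0 0 -3.4;0.33 0.02 -0.026 0 0 0 -3.4;0.33 0.02 -0.026 0 0 0 -3.4;0.33 0.02 -0.026 0 0 0 -3.4"
}}

```text
t: 1.47
position: [317.1, 402.1, 304.2]
ee_rot: [3.138, -0.002, 2.455]
wrist_force: [0.6, 0.2, -0.3]
finger_gap: 0.329
```

Emit:
{"op": "servo_tool", "data": {
  "deltas": "0.33 0.02 -0.026 0 0 0 -3.4;0.33 0.02 -0.026 0 0 0 -3.4;0.33 0.02 -0.026 0 0 0 -3.4;0.33 0.02 -0.026 0 0 0 -3.4;0.33 0.02 -0.026 0 0 0 -3.4"
}}

```text
t: 1.88
position: [420.6, 265.3, 305.2]
ee_rot: [3.135, -0.002, 2.144]
wrist_force: [0.4, 0.5, -0.7]
finger_gap: 0.326
```

Emit:
{"op": "servo_tool", "data": {
  "deltas": "0.33 0.02 -0.026 0 0 0 -3.4;0.33 0.02 -0.026 0 0 0 -3.4;0.33 0.02 -0.026 0 0 0 -3.4;0.33 0.02 -0.026 0 0 0 -3.4;0.33 0.02 -0.026 0 0 0 -3.4"
}}

```text
t: 2.3
position: [524.5, 127.8, 306.5]
ee_rot: [3.132, -0.002, 1.832]
wrist_force: [-0.1, 0.0, 0.2]
finger_gap: 0.33
```

Emit:
{"op": "servo_tool", "data": {
  "deltas": "0.33 0.018 -0.025 0 0 0 -3.2;0.33 0.018 -0.025 0 0 0 -3.2;0.33 0.018 -0.025 0 0 0 -3.2;0.33 0.018 -0.025 0 0 0 -3.2;0.33 0.016 -0.025 0 0 0 -3.2"
}}

```text
t: 2.72
position: [616.9, -5.2, 307.0]
ee_rot: [3.13, -0.002, 1.536]
wrist_force: [-0.3, 0.8, 0.4]
finger_gap: 0.327
```

Emit:
{"op": "servo_tool", "data": {
  "deltas": "0.33 -0.002 0.002 -0.024 0 0.13 0.4;0.33 -0.002 0.002 -0.024 0 0.13 0.4;0.33 -0.001 0.002 -0.024 0 0.13 0.4;0.33 0 0.002 -0.024 0 0.13 0.4;0.33 0 0 -0.024 0 0.13 0.4"
}}

```text
t: 3.13
position: [620.9, -7.0, 192.0]
ee_rot: [3.119, 0.004, 1.559]
wrist_force: [-0.1, -0.0, 0.3]
finger_gap: 0.328
```

Run:
```python
from h import *
s=sensors.observe();print(s["position"],s["ee_rot"],s["joint_positions"])
snap("side","s1",(240,90,440,250),4);snap("top","t1",(220,120,400,240),4)
```

```text
[620.92130377  -7.02489628 192.03365774] [3.11877084 0.00376759 1.55884267] [-1.50349466e-01  3.98424423e-01  1.53843422e+00 -6.29572194e-04
  1.18161075e+00 -1.38206656e-01]
```

View pics/s1.png

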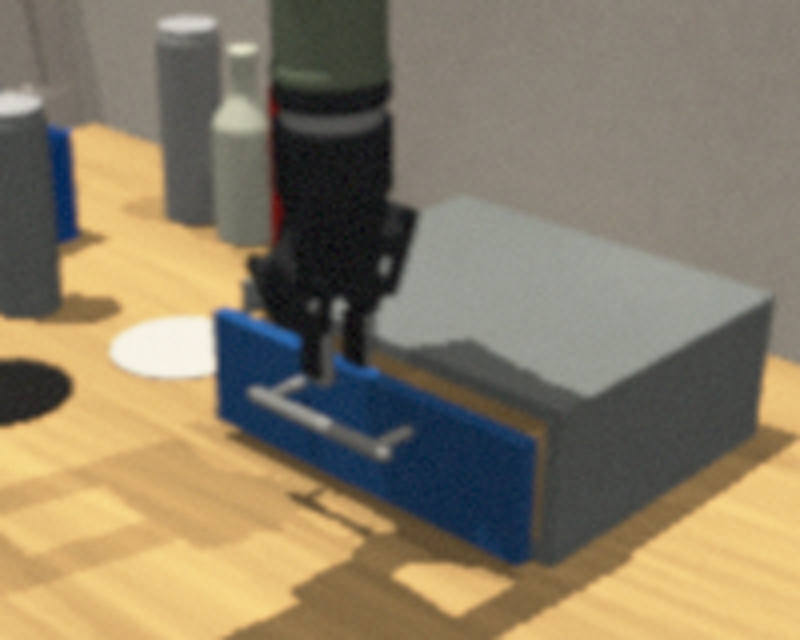

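Emit:
{"op": "servo_tool", "data": {
  "deltas": "0.33 -0.005 0.005 0 0 0.6 0.3;0.33 -0.005 0.005 0 0 0.6 0.3;0.33 -0.001 0.001 0 0 0.2 0;0.33 0 0 0 0 0 0;0.33 0 0 0 0 0 0"
}}

```text
t: 3.65
position: [607.8, 5.8, 193.4]
ee_rot: [-3.133, 0.003, 1.571]
wrist_force: [0.2, -0.5, 0.6]
finger_gap: 0.328
```

Emit:
{"op": "servo_tool", "data": {
  "deltas": "0.33 0.002 0 -0.02 0 -0.2 0;0.33 0 0 -0.02 0 0 0;0.33 0 0 -0.015 0 0 0;0.33 0 0 -0.004 0 0 0;0.33 0 0 0 0 0 0"
}}

```text
t: 4.07
position: [615.6, 5.8, 141.9]
ee_rot: [3.128, 0.006, 1.572]
wrist_force: [-0.2, -0.1, 0.5]
finger_gap: 0.329
```

Run:
```python
from h import *
s=sensors.observe();print(s["position"],s["ee_rot"],s["joint_positions"])
snap("side","s2",(260,110,400,250),5);snap("top","t1",(220,120,400,240),4)
```

```text
[615.56499278   5.75997741 141.94814442] [3.12753918 0.00599894 1.57155864] [-0.12948662  0.45539235  1.57514665 -0.00463417  1.09634433 -0.12820428]
```

View pics/s2.png

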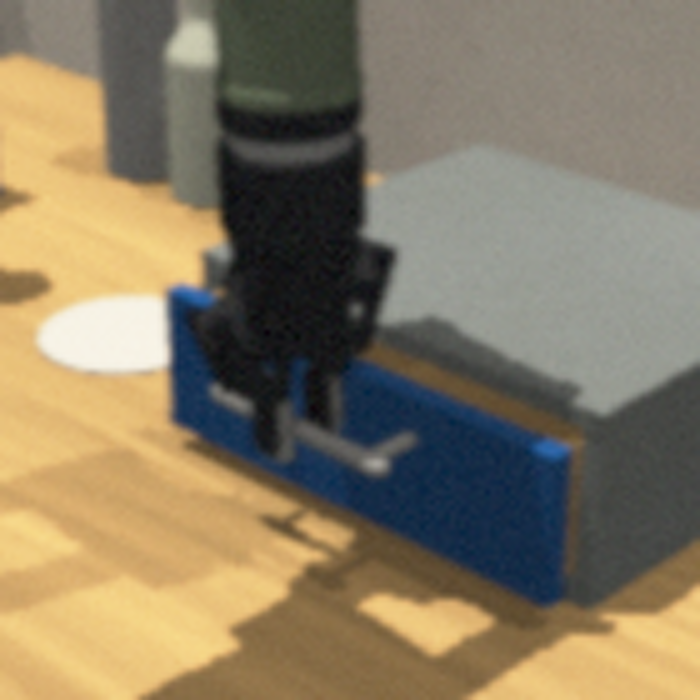

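Emit:
{"op": "servo_tool", "data": {
  "deltas": "0.33 -0.004 0 -0.005 0 0.8 0;0.2 0 0 0 0 0 0;0 0 0 0 0 0 0;0 0 0 0 0 0 0;0 0 0 0 0 0 0",
  "force": 40
}}

```text
t: 4.58
position: [613.8, 5.4, 141.1]
ee_rot: [3.135, 0.007, 1.571]
wrist_force: [0.9, -0.3, -2.9]
finger_gap: 0.102
```

Emit:
{"op": "servo_tool", "data": {
  "deltas": "0 0 0 0 0 0 0;0 -0.01 0 0 0 0 0;0 -0.015 0 0 0 0 0;0 -0.02 0 0 0 0 0;0 -0.02 0 0 0 0 0"
}}

```text
t: 5.0
position: [552.0, 5.5, 141.1]
ee_rot: [3.126, 0.006, 1.571]
wrist_force: [1.2, 0.8, -1.3]
finger_gap: 0.111
```

Gripped (gap ~9–11 mm) and pulling.

Emit:
{"op": "servo_tool", "data": {
  "deltas": "0 -0.02 0 0 0 0 0;0 -0.02 0 0 0 0 0;0 -0.015 0 0 0 0 0;0 -0.01 0 0 0 0 0;0 -0.01 0 0 0 0 0"
}}

```text
t: 5.42
position: [472.9, 5.8, 141.1]
ee_rot: [3.123, 0.006, 1.57]
wrist_force: [1.6, -0.5, -4.1]
finger_gap: 0.11
```

Emit:
{"op": "servo_tool", "data": {
  "deltas": "0 -0.01 0 0 0 0 0;0 -0.01 0 0 0 0 0;0 -0.008 0 0 0 0 0;0 -0.006 0 0 0 0 0;0 -0.005 0 0 0 0 0"
}}

```text
t: 5.83
position: [441.1, 5.9, 141.2]
ee_rot: [3.088, 0.005, 1.566]
wrist_force: [20.9, 1.6, -29.3]
finger_gap: 0.106
```

Emit:
{"op": "servo_tool", "data": {
  "deltas": "0 0 0 0 0 0 0;0.33 0 0 0 0 0 0;0.33 0 0 0 0 0 0;0.33 0 0 0 0 1.5 0;0.33 0 0 0 0 1.0 0"
}}

```text
t: 6.25
position: [441.3, 5.8, 142.2]
ee_rot: [3.131, 0.006, 1.567]
wrist_force: [0.1, -0.5, -0.4]
finger_gap: 0.332
```

Emit:
{"op": "servo_tool", "data": {
  "deltas": "0.33 0 0 0.02 0 0 0;0.33 0 0 0.03 0 0 0;0.33 0 0 0.04 0 0 0;0.6 0 0 0.04 0 0 0;1 0 0 0.03 0 0 0"
}}

```text
t: 6.67
position: [433.9, 6.8, 301.0]
ee_rot: [-3.128, 0.003, 1.567]
wrist_force: [1.0, 0.3, 0.0]
finger_gap: 0.598
```

Run:
```python
from h import *
s=sensors.observe();print(s["position"],s["ee_rot"],s["joint_positions"])
snap("side","s3");snap("top","t3",(230,60,400,290),3)
```

```text
[433.94552973   6.82565116 301.04831954] [-3.12797962e+00  2.55774827e-03  1.56679916e+00] [-0.1814051  -0.09303852  1.86346904 -0.00500672  1.38411256 -0.17642941]
```

View pics/s3.png

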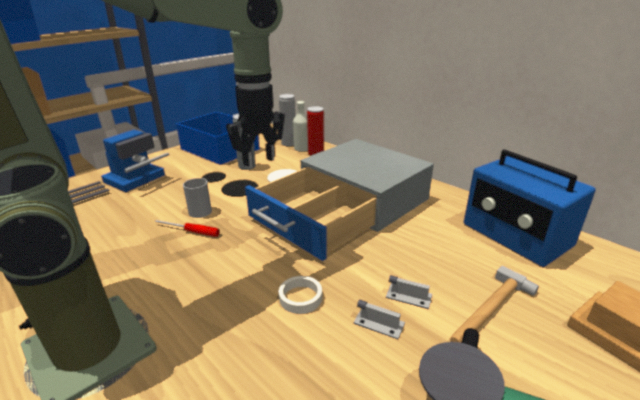

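View pics/t3.png

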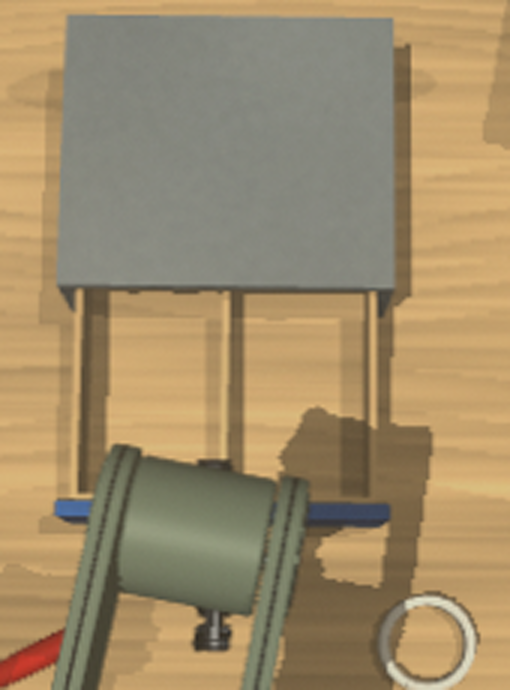

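Emit:
{"op": "servo_tool", "data": {
  "deltas": "1 -0.003 0.02 0 6 0 0;1 -0.003 0.025 0 6 0 0;1 -0.003 0.025 0 6 0 0;1 0 0 0 0 0 0;1 0 0 0 0 0 0"
}}

```text
t: 7.18
position: [428.0, 78.6, 307.1]
ee_rot: [3.141, -0.32, 1.568]
wrist_force: [1.1, -0.1, 0.3]
finger_gap: 1.005
```

```bash
cat >> h.py <<'E'
def st():
    np.set_printoptions(precision=3,suppress=True)
    s=sensors.observe();from scipy.spatial.transform import Rotation as R
    r=R.from_euler('xyz',s["ee_rot"]).as_matrix();print(round(s["t"],2),s["position"],"z",r[:,2],"y",r[:,1],"j",s["joint_positions"],s["finger_gap"])
E
python3 -c "
from h import *
st()"
```

```text
7.18 [428.013  78.591 307.085] z [ 0.002  0.315 -0.949] y [ 1.    -0.003  0.   ] j [-0.198 -0.11   1.892  0.317  1.43  -0.251] 1.0047189355794146
```

Emit:
{"op": "servo_tool", "data": {
  "deltas": "1 -0.005 0.015 0 6 0 0;1 -0.005 0.015 0 6 0 0;1 -0.005 0.02 -0.01 6 0 0;1 -0.005 0.02 -0.01 6 0 0;1 -0.004 0.02 -0.02 6 0 0"
}}

```text
t: 7.6
position: [408.4, 168.0, 271.6]
ee_rot: [3.118, -0.849, 1.582]
wrist_force: [0.4, 0.0, -1.1]
finger_gap: 0.998
```

Emit:
{"op": "servo_tool", "data": {
  "deltas": "1 0 0 -0.02 6 0 0;1 0 0 -0.02 6 0 0;1 0 0 -0.02 0 0 0;1 0 0 -0.01 0 0 0;1 0 0 0 0 0 0"
}}

```text
t: 8.02
position: [403.3, 168.5, 192.2]
ee_rot: [3.136, -1.063, 1.568]
wrist_force: [-0.3, 0.6, -0.5]
finger_gap: 1.002
```

```bash
python3 -c "
from h import *
st()
snap('side','s4');snap('top','t4')
for c in('top','side'): print([(round(d['confidence'],2),[round(x) for x in d['extent']]) for d in finder.recognise('cup',c)][:3])"
```

```text
8.02 [403.285 168.474 192.163] z [ 0.007  0.874 -0.486] y [ 1.    -0.007  0.003] j [-0.325  0.226  2.116  0.996  1.427 -0.814] 1.001933851302268
[(0.8, [181, 248, 214, 270]), (0.54, [248, 158, 360, 246]), (0.4, [173, 182, 214, 222])]
[(0.97, [184, 178, 214, 218])]
```

View pics/s4.png

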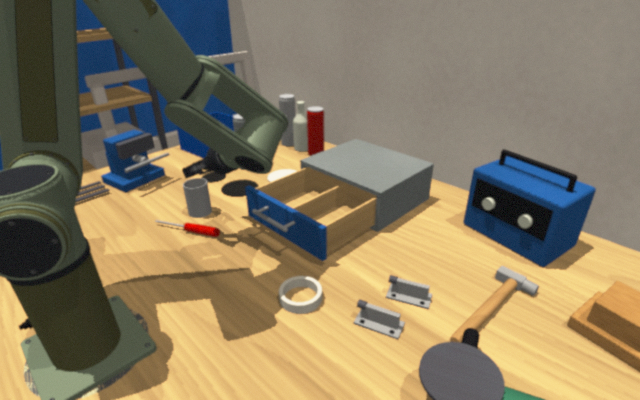

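View pics/t4.png

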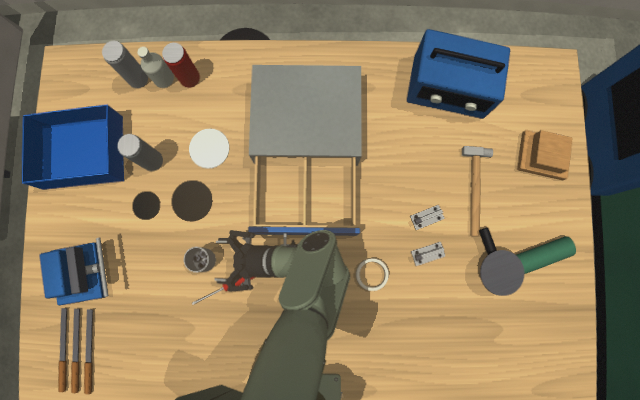

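```bash
python3 -c "
from h import *
snap('top','t5',(170,230,270,310),8);snap('side','s5',(150,140,300,260),5)
for z in(0,50,95):
  print(z,proj('side',[404,289,z]),proj('top',[404,289,z]))
for a in np.linspace(0,2*np.pi,8,endpoint=False): print(proj('top',[404+34*np.cos(a),289+34*np.sin(a),95]))
"
```

```text
0 [199.20303588 212.19910975] [204.92173311 260.00036723]
50 [196.45099023 197.18677808] [200.71831693 259.70052264]
95 [193.89476597 183.11343217] [196.65917774 259.40964715]
[197.07597841 246.53011473]
[188.0353433  250.17124883]
[184.03805197 259.21383152]
[187.4305167  268.40123892]
[196.2642676  272.34551303]
[205.35986386 268.69528538]
[209.35004806 259.59518436]
[205.90262389 250.41687056]
```

View pics/t5.png

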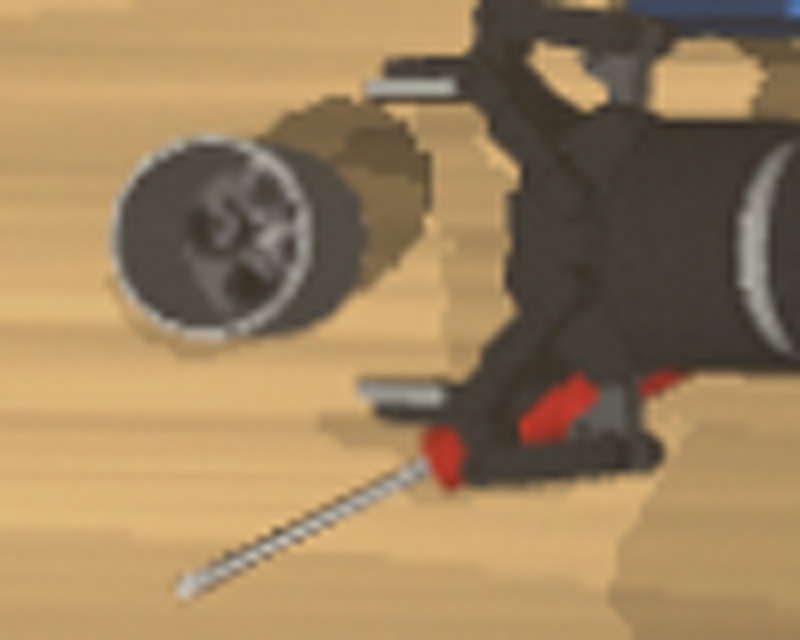

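View pics/s5.png

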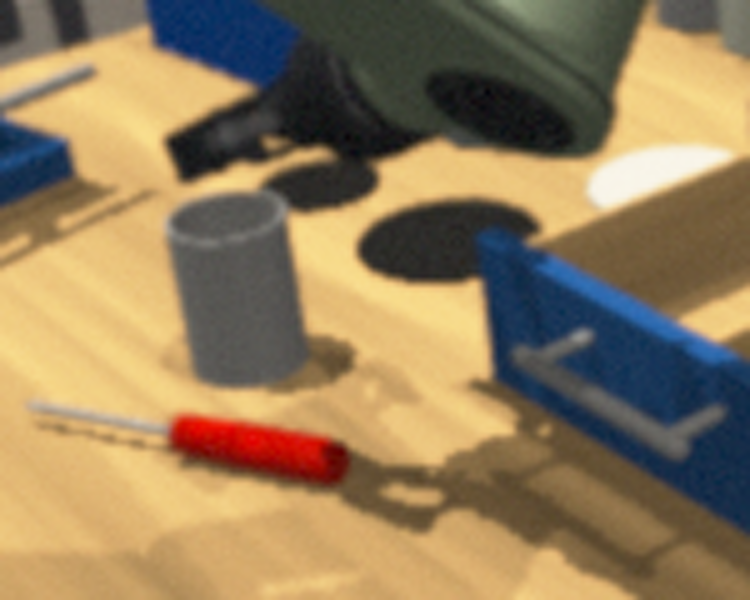

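Emit:
{"op": "servo_tool", "data": {
  "deltas": "1 0 0.004 -0.018 0 0 0;1 0 0.004 -0.018 0 0 0;1 0 0.004 -0.014 0 0 0;1 0 0.004 -0.01 0 0 0;1 0 0 0 0 0 0"
}}

```text
t: 8.73
position: [410.3, 184.1, 139.6]
ee_rot: [3.078, -1.055, 1.621]
wrist_force: [0.1, 0.2, 0.4]
finger_gap: 0.999
```

```bash
python3 -c "
from h import *
st()
snap('side','s6',(130,100,330,260),4)"
```

```text
8.73 [410.291 184.124 139.558] z [ 0.02   0.87  -0.492] y [ 0.999 -0.005  0.031] j [-0.282  0.359  2.111  1.052  1.322 -0.937] 0.9988450230362572
```

View pics/s6.png

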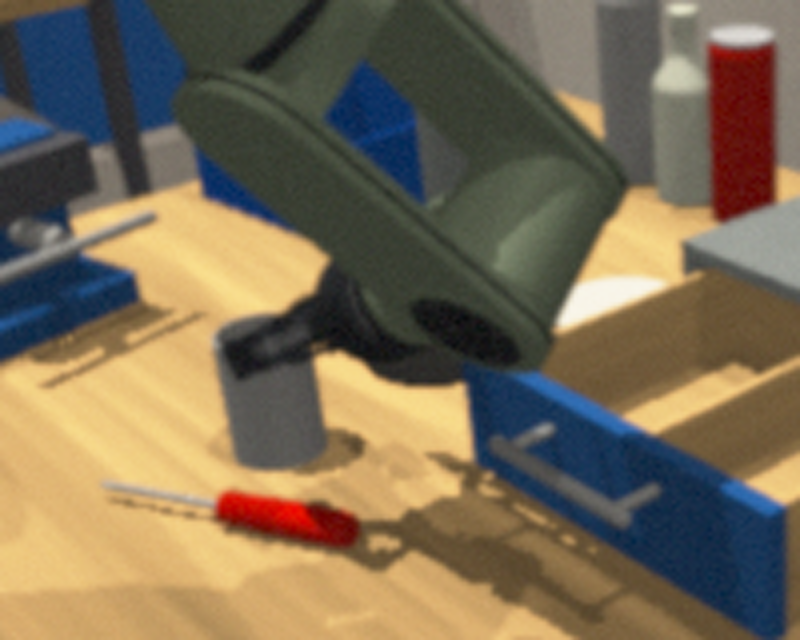

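Emit:
{"op": "servo_tool", "data": {
  "deltas": "1 -0.003 0.005 -0.012 0 1 0;1 -0.002 0.014 -0.01 0 0.8 0;1 0 0.014 -0.008 0 0 0;1 0 0.01 -0.006 0 0 0;1 0 0 0 0 0 0"
}}

```text
t: 9.2
position: [410.4, 227.2, 108.1]
ee_rot: [3.117, -1.056, 1.585]
wrist_force: [-0.8, -0.2, 0.5]
finger_gap: 0.997
```

```bash
python3 -c "
from h import *
st()
snap('side','s7',(130,100,330,260),4)
snap('top','t7',(170,230,270,310),8)"
```

```text
9.2 [410.383 227.184 108.059] z [ 0.012  0.87  -0.493] y [ 1.    -0.007  0.012] j [-0.175  0.443  2.101  1.142  1.236 -0.956] 0.9974127737090279
```

View pics/t7.png

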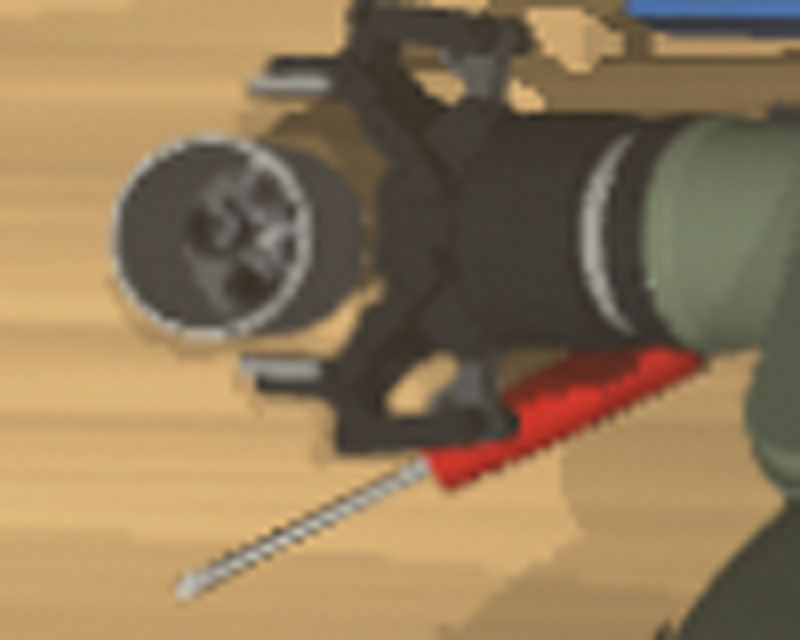

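Emit:
{"op": "servo_tool", "data": {
  "deltas": "1 -0.005 0.004 -0.003 0 0.5 0;1 -0.002 0.006 -0.003 0 0.2 0;1 0 0.006 -0.002 0 0 0;1 0 0.004 -0.001 0 0 0;1 0 0 0 0 0 0"
}}

```text
t: 9.72
position: [405.4, 246.4, 100.8]
ee_rot: [3.132, -1.055, 1.568]
wrist_force: [-1.0, -0.3, -0.4]
finger_gap: 1.001
```

```bash
python3 -c "
from h import *
st()
snap('side','s8',(160,150,260,230),8)
snap('top','t8',(170,230,270,310),8)"
```

```text
9.72 [405.403 246.438 100.759] z [ 0.012  0.87  -0.493] y [ 1.    -0.011  0.005] j [-0.129  0.458  2.107  1.183  1.204 -0.957] 1.0012742324710064
```

View pics/t8.png

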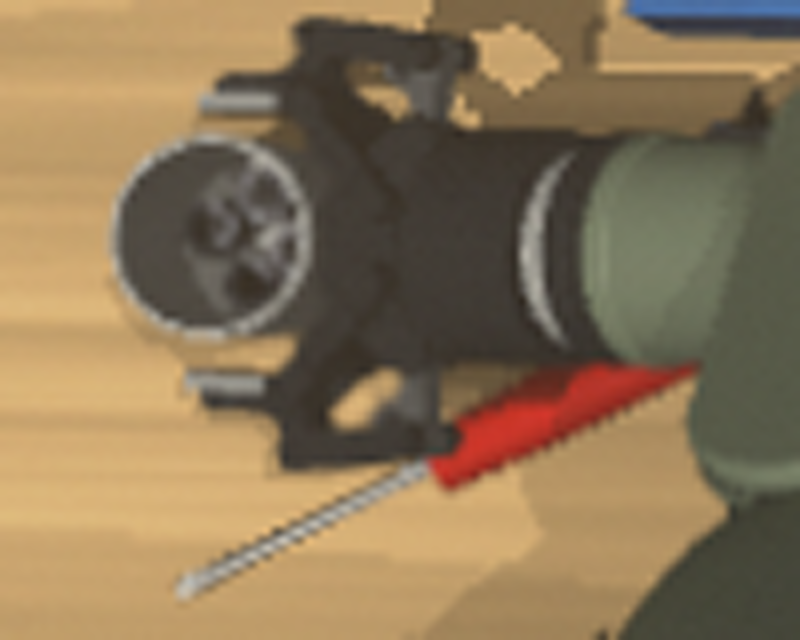

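View pics/s8.png

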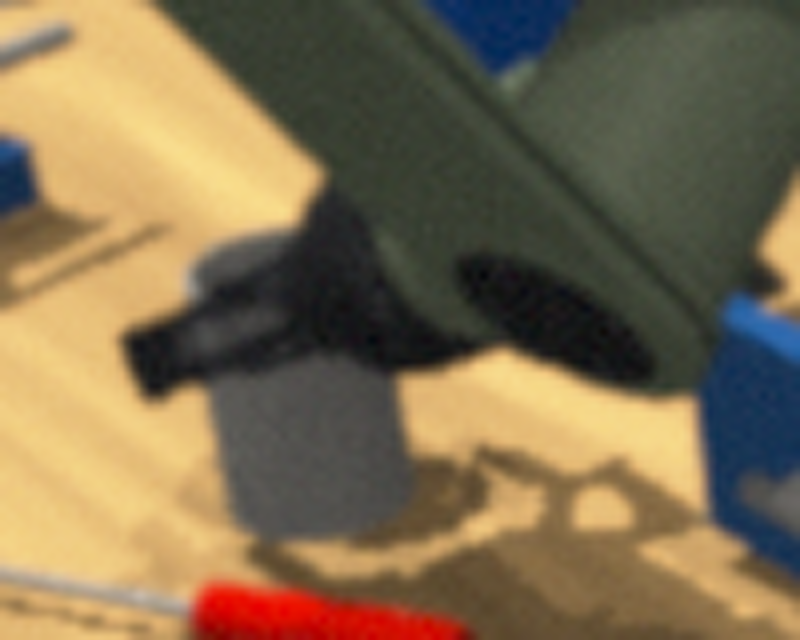

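Emit:
{"op": "servo_tool", "data": {
  "deltas": "0.9 0 0 0 0 0 0;0.7 0 0 0 0 0 0;0.7 0 0 0 0 0 0;0.7 0 0 0 0 0 0;0.7 0 0 0 0 0 0",
  "force": 45
}}

```text
t: 10.23
position: [406.3, 245.6, 101.2]
ee_rot: [3.131, -1.055, 1.568]
wrist_force: [0.3, -0.3, -1.0]
finger_gap: 0.775
```

Emit:
{"op": "servo_tool", "data": {
  "deltas": "0.6 0 0 0 0 0 0;0.6 0 0 0.005 0 0 0;0.6 0 0 0.01 0 0 0;0.6 0 0 0.015 0 0 0;0.6 0 0 0.015 0 0 0"
}}

```text
t: 10.65
position: [403.1, 244.6, 142.6]
ee_rot: [-3.132, -1.047, 1.55]
wrist_force: [0.1, -0.6, -3.7]
finger_gap: 0.774
```

```bash
python3 -c "
from h import *
st()
snap('side','s9',(130,100,330,260),4)
snap('top','t9',(170,200,320,310),5)"
```

```text
10.65 [403.093 244.618 142.624] z [ 0.008  0.866 -0.5  ] y [ 1.    -0.012 -0.005] j [-0.132  0.34   2.121  1.138  1.243 -0.844] 0.7735752469392719
```

View pics/s9.png

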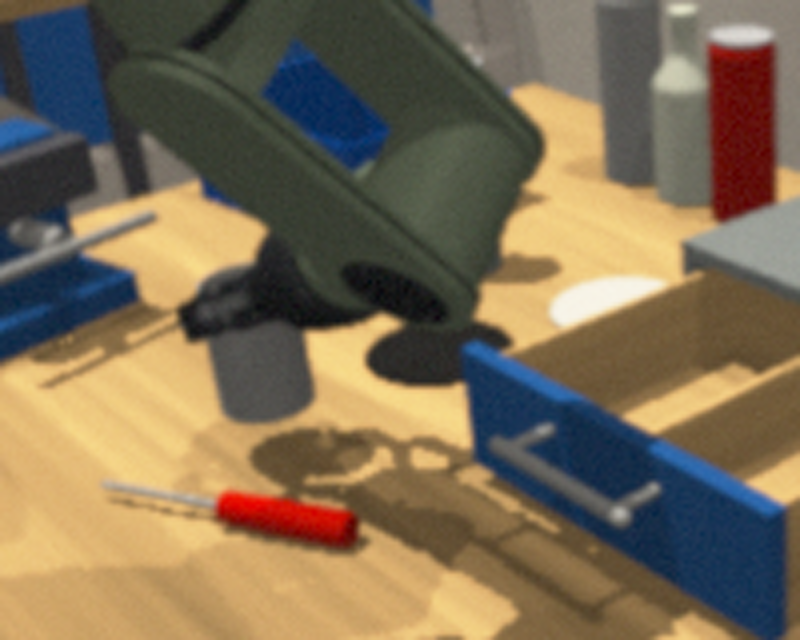

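View pics/t9.png

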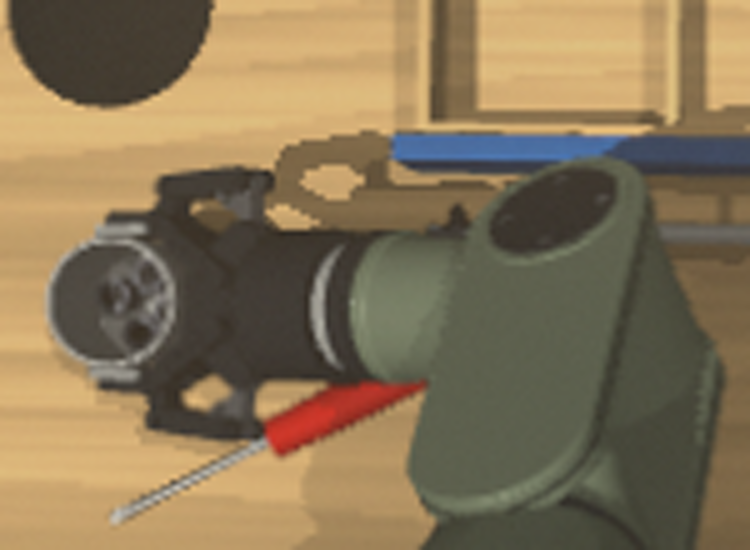

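Emit:
{"op": "servo_tool", "data": {
  "deltas": "0.6 0 0 0.02 0 0 0;0.6 0 0 0.025 0 0 0;0.6 0.005 -0.005 0.025 0 0 0;0.6 0.01 -0.01 0.025 0 0 0;0.6 0.015 -0.015 0.02 0 0 0"
}}

```text
t: 11.17
position: [424.7, 215.3, 252.5]
ee_rot: [-3.1, -1.038, 1.529]
wrist_force: [-0.0, -0.3, -3.3]
finger_gap: 0.77
```

Emit:
{"op": "servo_tool", "data": {
  "deltas": "0.6 0.02 -0.02 0 2 0 0;0.6 0.02 -0.02 0 4 0 0;0.6 0.02 -0.02 0 4 0 0;0.6 0.02 -0.02 0 4 0 0;0.6 0.02 -0.02 0 4 0 0"
}}

```text
t: 11.58
position: [527.4, 112.3, 255.5]
ee_rot: [-3.115, -1.356, 1.548]
wrist_force: [-0.1, 0.9, -4.0]
finger_gap: 0.773
```

```bash
python3 -c "
from h import *
st()"
```

```text
11.58 [527.424 112.296 255.528] z [-0.005  0.977 -0.213] y [ 1.     0.004 -0.006] j [-0.392  0.46   1.778  1.152  1.737 -0.74 ] 0.7732616779173626
```

Emit:
{"op": "servo_tool", "data": {
  "deltas": "0.6 0.015 -0.016 -0.003 0 0 0;0.6 0.015 -0.016 -0.004 0 0 0;0.6 0.014 -0.014 -0.004 0 0 0;0.6 0.008 -0.01 -0.004 0 0 0;0.6 0 0 0 0 0 0"
}}

```text
t: 12.0
position: [584.4, 47.6, 227.8]
ee_rot: [-3.067, -1.352, 1.491]
wrist_force: [-0.1, -1.1, -3.0]
finger_gap: 0.769
```

```bash
python3 -c "
from h import *
st()
snap('side','s10',(130,60,450,280),2.5)
snap('top','t10',(200,60,400,300),2.5)"
```

```text
12.0 [584.396  47.576 227.785] z [ 0.004  0.976 -0.217] y [ 1.    -0.008 -0.016] j [-0.456  0.616  1.594  1.117  1.785 -0.723] 0.7691159312584158
```

View pics/s10.png

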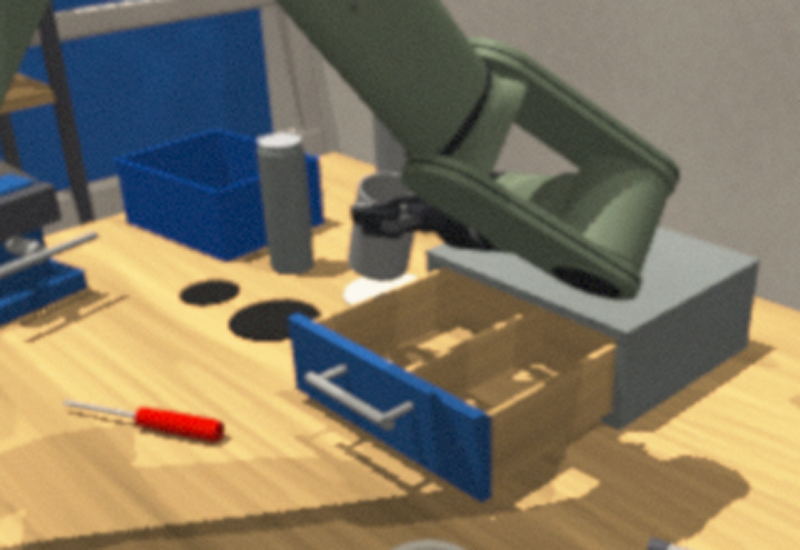

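View pics/t10.png

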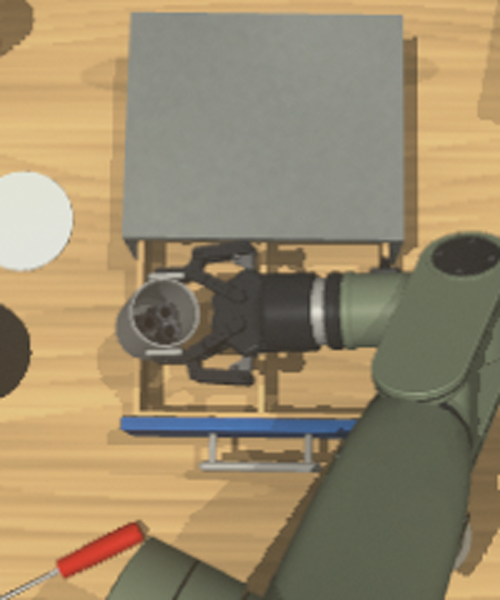

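Emit:
{"op": "servo_tool", "data": {
  "deltas": "0.6 0.003 0 0 0 4 -0.9;0.6 0.003 0 0 0 6.8 -1.5;0.6 0.003 0 0 0 6.8 -1.5;0.6 0.003 0 0 0 6.8 -1.5;0.6 0.003 0 0 0 6.8 -1.5"
}}

```text
t: 12.52
position: [592.8, 54.4, 226.1]
ee_rot: [-1.94, -0.941, 0.308]
wrist_force: [-0.1, 0.3, -4.4]
finger_gap: 0.771
```

Emit:
{"op": "servo_tool", "data": {
  "deltas": "0.6 0 0 0 0 6.8 -1.5;0.6 0 0 0 0 6.8 -1.5;0.6 0 0 0 0 6.8 -1.5;0.6 0 0 0 0 4 -0.9;0.6 0 0 0 0 0 0"
}}

```text
t: 12.93
position: [587.9, 60.8, 225.2]
ee_rot: [-1.813, -0.506, 0.131]
wrist_force: [-1.3, -0.6, -2.9]
finger_gap: 0.772
```

```bash
python3 -c "
from h import *
st()
snap('side','s11',(130,60,450,280),2.5)
snap('top','t11',(200,60,400,300),2.5)"
```

```text
12.93 [587.853  60.845 225.181] z [-0.011  0.978 -0.21 ] y [ 0.498 -0.177 -0.849] j [-0.432  0.627  1.586  1.128  1.782  0.314] 0.7722775646022122
```

View pics/t11.png

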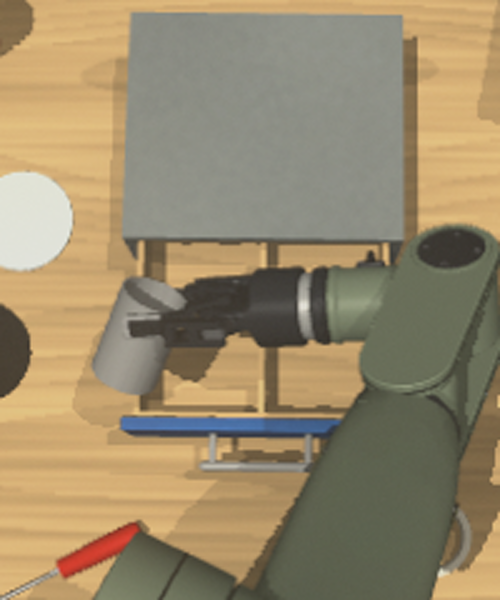

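Emit:
{"op": "servo_tool", "data": {
  "deltas": "0.6 0.002 -0.004 -0.012 0 3 -0.6;0.6 0.003 -0.004 -0.016 0 3 -0.6;0.6 0.003 -0.004 -0.016 0 3 -0.6;0.6 0.003 -0.003 -0.01 0 3 -0.6;0.6 0 0 -0.003 0 0 0"
}}

```text
t: 13.45
position: [598.8, 47.3, 168.5]
ee_rot: [-1.792, -0.306, 0.083]
wrist_force: [-0.3, 0.3, -2.9]
finger_gap: 0.777
```

```bash
python3 -c "
from h import *
st()
snap('side','s12',(130,60,450,280),2.5)
snap('top','t12',(200,60,400,300),2.5)"
```

```text
13.45 [598.833  47.264 168.489] z [-0.015  0.978 -0.21 ] y [ 0.311 -0.195 -0.93 ] j [-0.443  0.746  1.535  1.104  1.763  0.451] 0.7769785551521946
```

View pics/s12.png

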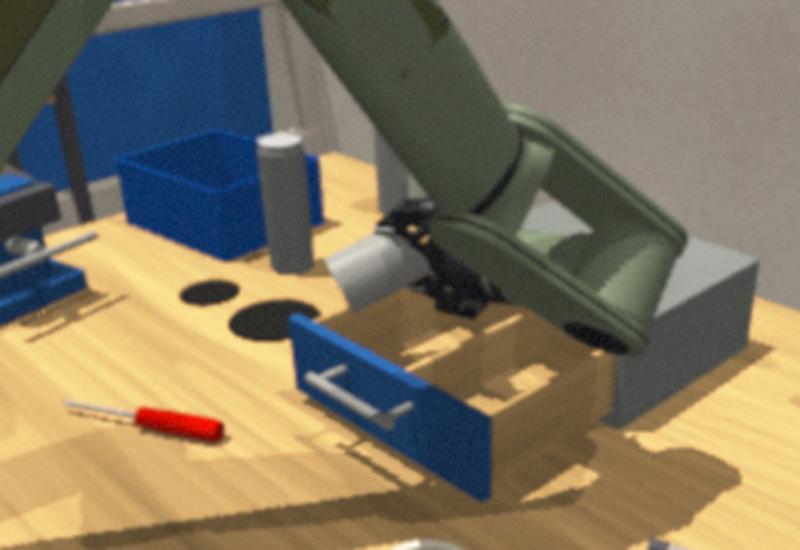

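View pics/t12.png

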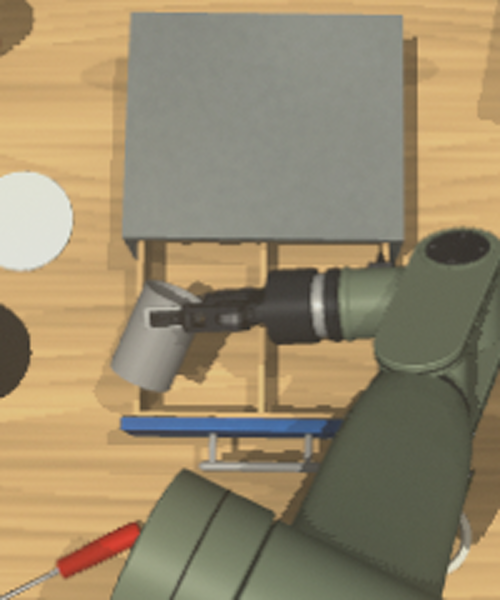

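Emit:
{"op": "servo_tool", "data": {
  "deltas": "0.6 0 0.003 -0.001 0 4 -0.9;0.6 0 0.003 -0.001 0 5 -1.1;0.6 0 0 -0.001 0 5 -1.1;0.6 0 0 -0.001 0 5 -1.1;0.6 0 0 0 0 5 -1.1"
}}

```text
t: 13.97
position: [598.4, 55.2, 169.4]
ee_rot: [-1.776, 0.113, -0.011]
wrist_force: [0.2, -0.1, -4.1]
finger_gap: 0.772
```

Emit:
{"op": "servo_tool", "data": {
  "deltas": "0.6 0 0 0 0 5 -1.1;0.6 0 0 0 0 5 -1.1;0.6 0 0 0 0 5 -1.1;0.6 0 0 0 0 5 -1.1;0.6 0 0 0 0 5 -1.1"
}}

```text
t: 14.38
position: [598.5, 56.7, 175.1]
ee_rot: [-1.807, 0.553, -0.12]
wrist_force: [-0.6, -0.6, -3.4]
finger_gap: 0.771
```

```bash
python3 -c "
from h import *
st()
snap('side','s13',(210,100,370,230),5)
snap('top','t13',(230,120,330,240),5)"
```

```text
14.38 [598.543  56.729 175.09 ] z [-0.006  0.98  -0.199] y [-0.535 -0.171 -0.827] j [-0.432  0.732  1.55   1.127  1.757  1.338] 0.7710683982175411
```

View pics/s13.png

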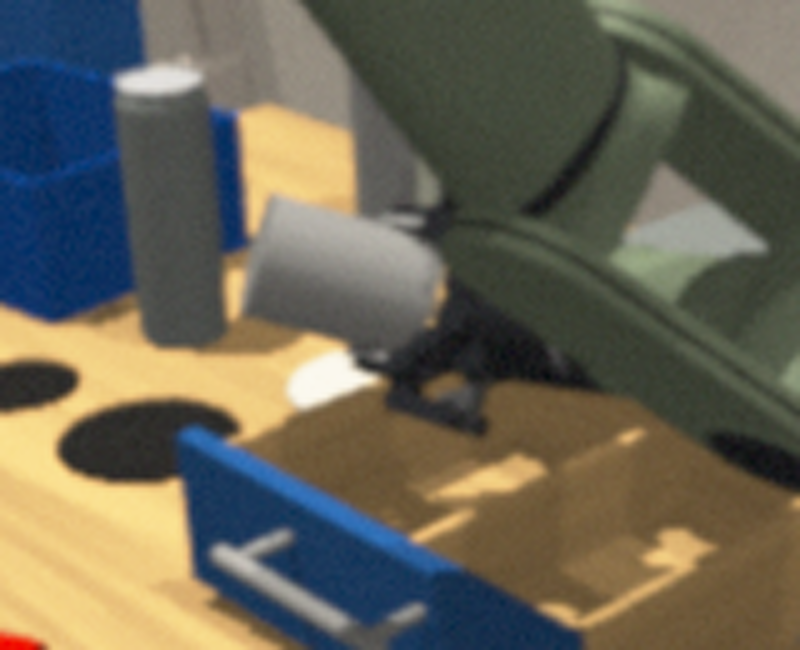

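View pics/t13.png

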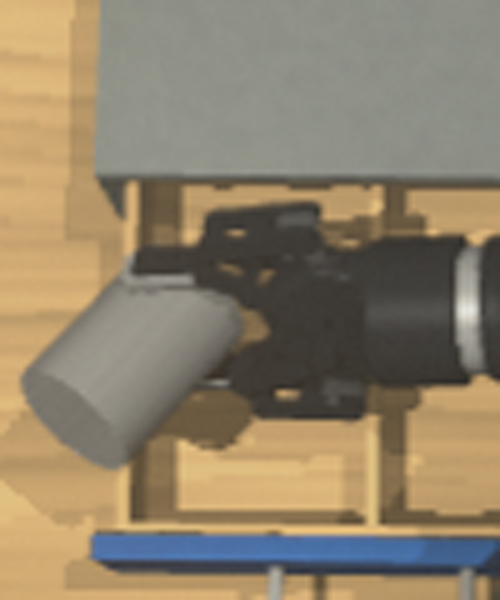

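Emit:
{"op": "servo_tool", "data": {
  "deltas": "0.6 0 -0.002 -0.004 0 5 -1.1;0.6 0 -0.002 -0.004 0 5 -1.1;0.6 0 -0.002 -0.002 0 5 -1.1;0.6 0 0 0 0 5 -1.1;0.6 0 0 0 0 5 -1.1"
}}

```text
t: 14.9
position: [598.6, 51.5, 168.3]
ee_rot: [-1.93, 0.97, -0.301]
wrist_force: [0.0, 0.2, -3.2]
finger_gap: 0.776
```

Emit:
{"op": "servo_tool", "data": {
  "deltas": "0.6 0 0 -0.001 0 5 -1.1;0.6 0 0 -0.001 0 4 -0.9;0.6 0 0 0 0 0 0;0.6 0 0 0 0 0 0;0.6 0 0 0 0 0 0"
}}

```text
t: 15.32
position: [598.8, 52.1, 170.5]
ee_rot: [-2.024, 1.107, -0.413]
wrist_force: [-0.0, 0.4, -1.1]
finger_gap: 0.772
```

```bash
python3 -c "
from h import *
st()
snap('side','s14',(210,100,370,230),5)
snap('top','t14',(230,120,330,240),5)"
```

```text
15.32 [598.8    52.091 170.521] z [ 0.003  0.981 -0.196] y [-0.912 -0.078 -0.403] j [-0.44   0.741  1.55   1.128  1.755  1.913] 0.7717489353921534
```

View pics/s14.png

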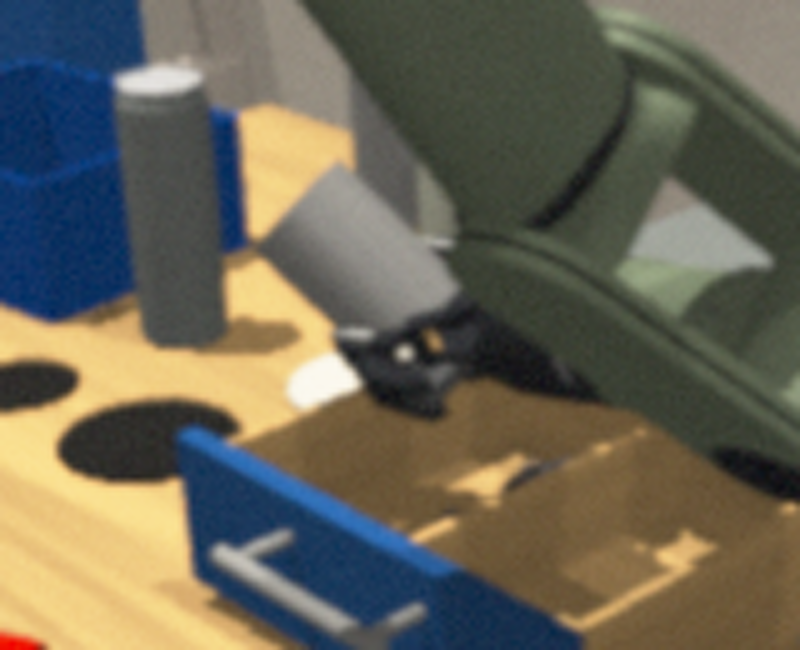

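View pics/t14.png

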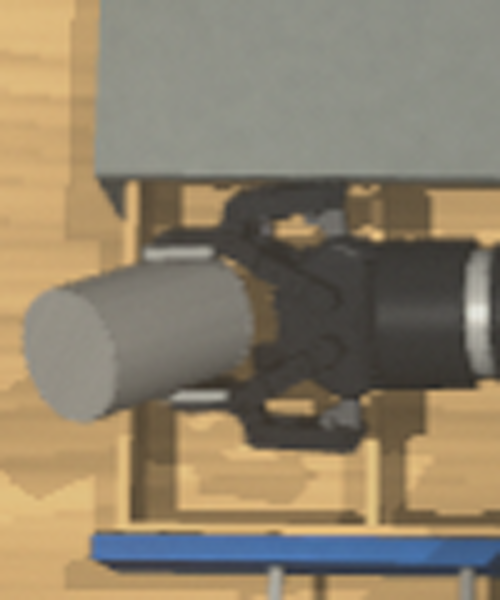

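Emit:
{"op": "servo_tool", "data": {
  "deltas": "0.6 0 0 0.004 2 5 -1;0.6 0 0 0.004 2 5 -1;0.6 0 0 0 2 -5 1;0.6 0 0 0 2 5 -1;0.6 0 0 0 0 0 0"
}}

```text
t: 15.83
position: [599.4, 52.0, 180.7]
ee_rot: [-1.784, 1.318, -0.219]
wrist_force: [-0.3, -0.3, -2.3]
finger_gap: 0.774
```

Emit:
{"op": "servo_tool", "data": {
  "deltas": "0.6 0 0 0 0 -4 1;0.6 0 0 0 0 4 -1;0.6 0 0 0 0 0 0;0.6 0 0 0 0 0 0;0.6 0 0 0 0 0 0"
}}

```text
t: 16.25
position: [599.5, 51.9, 180.8]
ee_rot: [-1.782, 1.303, -0.215]
wrist_force: [-0.1, -0.1, -1.4]
finger_gap: 0.773
```

Emit:
{"op": "servo_tool", "data": {
  "deltas": "0.6 0 0 0 0 0 0;0.6 0 0 0 0 0 0;0.6 0 0 0 0 0 0;0.6 0 0 0 0 0 0;0.6 0 0 0 0 0 0"
}}

```text
t: 16.67
position: [599.8, 51.9, 181.3]
ee_rot: [-1.782, 1.297, -0.214]
wrist_force: [1.1, -0.8, -1.4]
finger_gap: 0.773
```

Emit:
{"op": "servo_tool", "data": {
  "deltas": "0.6 0 0 0.02 0 -4 0.4;0.6 0 0 0.02 0 -6 0.6;0.6 0 0 0.02 0 -7 0.7;0.6 0 0 0.01 0 -7 0.7;0.6 0 0 0 0 -7 0.7"
}}

```text
t: 17.08
position: [598.3, 52.3, 252.3]
ee_rot: [-1.647, 0.749, -0.036]
wrist_force: [-0.3, -0.8, -1.9]
finger_gap: 0.774
```

```bash
python3 -c "
from h import *
st()"
```

```text
17.08 [598.337  52.32  252.285] z [-0.016  0.998 -0.056] y [-0.681 -0.052 -0.73 ] j [-0.444  0.667  1.544  1.238  1.898  1.612] 0.7738235163177958
```

Emit:
{"op": "servo_tool", "data": {
  "deltas": "0.6 0 0.01 0 0 -7 0.4;0.6 0 0.01 0 0 -7 0.4;0.6 0 0.01 0 0 -7 0.4;0.6 0 0.01 0 0 -7 0.4;0.6 0 0.01 0 0 -7 0.4"
}}

```text
t: 17.5
position: [599.4, 101.5, 254.7]
ee_rot: [-1.637, 0.129, 0.002]
wrist_force: [1.0, 0.0, -1.5]
finger_gap: 0.771
```

Emit:
{"op": "servo_tool", "data": {
  "deltas": "0.6 0 0.01 0 0 -7 0.4;0.6 0 0.01 0 0 -7 0.4;0.6 0 0.01 0 0 -7 0.4;0.6 0 0.01 0 0 -7 0.4;0.6 0 0.01 0 0 -7 0.4"
}}

```text
t: 17.92
position: [598.7, 153.9, 254.8]
ee_rot: [-1.651, -0.495, 0.042]
wrist_force: [0.4, -1.0, -1.3]
finger_gap: 0.776
```

```bash
python3 -c "
from h import *
st()
snap('top','t15',(130,90,430,320),2.6)
snap('side','s15',(180,100,380,250),4)"
```

```text
17.92 [598.728 153.947 254.805] z [-0.004  0.998 -0.07 ] y [ 0.476 -0.06  -0.877] j [-0.29   0.619  1.614  1.331  1.756  0.38 ] 0.7759322839033979
```

View pics/t15.png

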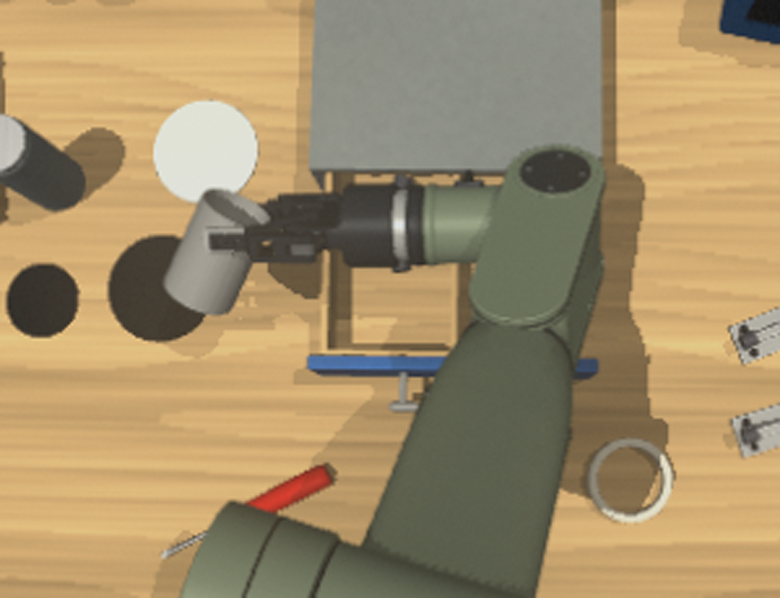

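View pics/s15.png

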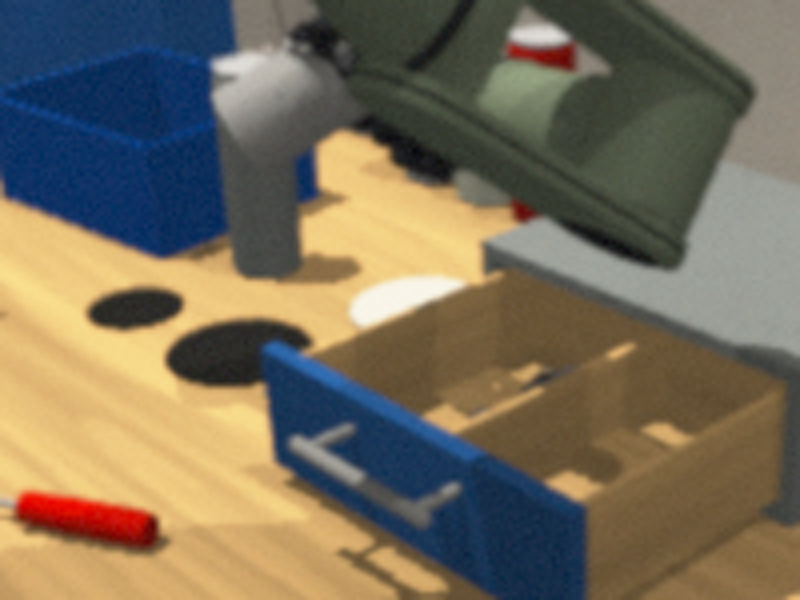

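Emit:
{"op": "servo_tool", "data": {
  "deltas": "0.6 -0.003 0.01 0 0 -7 0.4;0.6 -0.003 0.01 0 0 -7 0.4;0.6 -0.003 0.01 0 0 -7 0.4;0.6 -0.003 0.01 0 0 -7 0.4;0.6 -0.003 0.01 0 0 -7 0.4"
}}

```text
t: 18.43
position: [584.2, 202.5, 254.9]
ee_rot: [-1.73, -1.106, 0.136]
wrist_force: [-0.1, -0.9, -2.3]
finger_gap: 0.772
```

Emit:
{"op": "servo_tool", "data": {
  "deltas": "0.6 -0.002 0.01 0 -3 -7 0.6;0.6 -0.002 0.01 0 -3 -7 0.8;0.6 -0.002 0.01 0 -4 -4 0.6;0.6 0 0.01 0 -4 0 0;0.6 0 0 0 -4 0 0"
}}

```text
t: 18.85
position: [575.8, 241.7, 250.1]
ee_rot: [-2.756, -1.153, 1.138]
wrist_force: [-0.9, 0.4, -2.0]
finger_gap: 0.773
```

```bash
python3 -c "
from h import *
st()"
```

```text
18.85 [575.847 241.694 250.096] z [ 0.014  0.926 -0.376] y [ 0.985 -0.077 -0.153] j [-0.123  0.45   1.696  1.189  1.449 -0.407] 0.7728936772873386
```

Emit:
{"op": "servo_tool", "data": {
  "deltas": "0.6 0 0.01 0 -3.5 -4 1.8;0.6 0 0.015 -0.01 -3.5 -4 1.8;0.6 0 0.015 -0.02 0 0 0;0.6 0 0.005 -0.02 0 0 0;0.6 0 0 -0.01 0 0 0"
}}

```text
t: 19.27
position: [579.2, 286.5, 196.6]
ee_rot: [-3.141, -1.059, 1.54]
wrist_force: [-0.4, -0.1, -2.6]
finger_gap: 0.774
```

```bash
python3 -c "
from h import *
st()"
```

```text
19.27 [579.163 286.466 196.631] z [ 0.026  0.871 -0.49 ] y [ 1.   -0.03 -0.  ] j [-0.021  0.501  1.688  1.145  1.276 -0.551] 0.7736387499496717
```

Emit:
{"op": "servo_tool", "data": {
  "deltas": "0.6 -0.003 0.001 -0.018 0 0 0;0.6 -0.003 0.001 -0.018 0 0 0;0.6 -0.002 0 -0.018 0 0 0;0.6 -0.001 0 -0.01 0 0 0;0.6 0 0 0 0 0 0"
}}

```text
t: 19.68
position: [569.5, 285.9, 128.2]
ee_rot: [-3.109, -1.06, 1.505]
wrist_force: [-0.4, -0.0, -2.1]
finger_gap: 0.774
```

```bash
python3 -c "
from h import *
st()
snap('top','t16',(150,160,250,240),8)
snap('side','s16',(170,120,300,220),6)"
```

```text
19.68 [569.495 285.878 128.169] z [ 0.025  0.872 -0.488] y [ 0.999 -0.037 -0.016] j [-0.022  0.608  1.712  1.185  1.228 -0.662] 0.7738159063265607
```

View pics/t16.png

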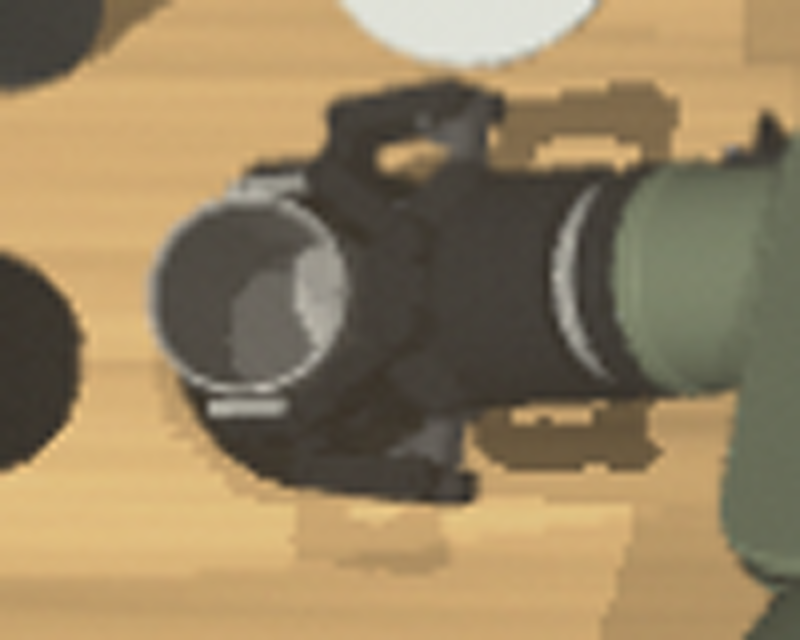

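View pics/s16.png

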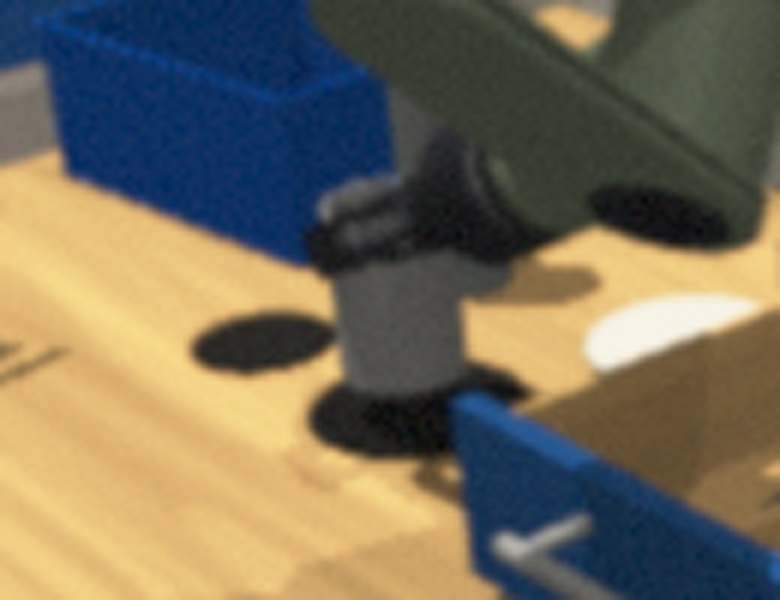

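```bash
python3 -c "
from h import *
print(onz('top',181.2,196.9,122), onz('top',192,200.75,3))"
```

```text
[566.57226192 329.59601187 122.        ] [572.86884494 331.82098573   3.        ]
```

Emit:
{"op": "servo_tool", "data": {
  "deltas": "0.6 0.003 0.001 -0.008 0 -0.5 0;0.6 0.003 0.001 -0.007 0 -0.5 0;0.6 0.002 0.001 -0.004 0 0 0;0.6 0 0 0 0 0 0;0.6 0 0 0 0 0 0"
}}

```text
t: 20.2
position: [583.4, 288.8, 114.3]
ee_rot: [3.111, -1.064, 1.558]
wrist_force: [1.6, -0.1, -2.3]
finger_gap: 0.772
```

```bash
python3 -c "
from h import *
st()"
```

```text
20.2 [583.385 288.756 114.263] z [ 0.042  0.873 -0.485] y [ 0.999 -0.04   0.015] j [-0.018  0.649  1.683  1.207  1.209 -0.703] 0.7720139006812768
```

Emit:
{"op": "servo_tool", "data": {
  "deltas": "0.6 -0.004 0 0 0 0.4 1;0.6 -0.004 0 -0.002 0 0 0.5;0.6 0 0 -0.002 0 0 0;0.6 0 0 0 0 0 0;0.6 0 0 0 0 0 0"
}}

```text
t: 20.62
position: [574.8, 289.1, 111.0]
ee_rot: [3.123, -1.064, 1.577]
wrist_force: [0.5, 0.0, -2.2]
finger_gap: 0.773
```

```bash
python3 -c "
from h import *
st()
snap('top','t17',(150,160,250,240),8)"
```

```text
20.62 [574.826 289.094 111.029] z [ 0.013  0.874 -0.485] y [ 1.    -0.01   0.009] j [-0.017  0.653  1.686  1.19   1.229 -0.713] 0.7727959373966984
```

View pics/t17.png

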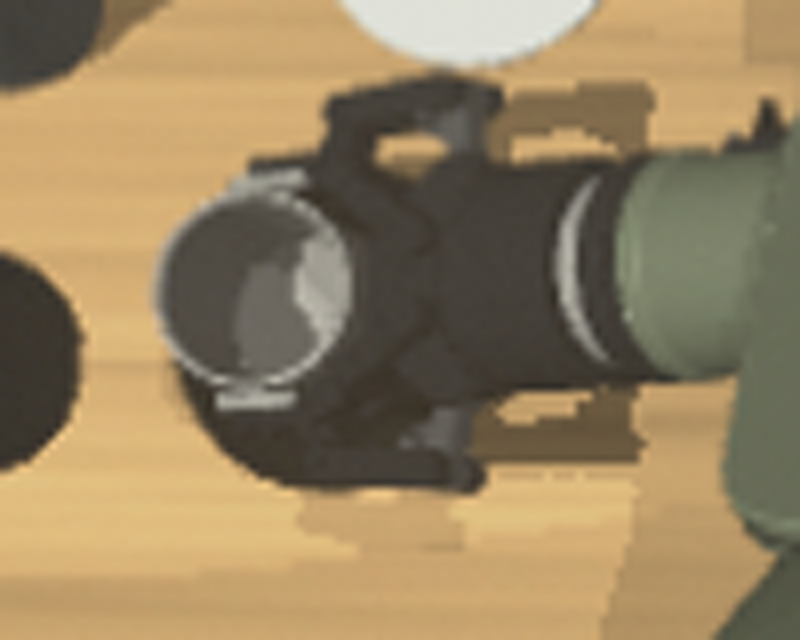

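Emit:
{"op": "servo_tool", "data": {
  "deltas": "0.6 0 0 -0.002 0 -0.2 0;0.6 0 0 -0.002 0 0 0;0.6 0 0 -0.001 0 0 0;0.6 0 0 0 0 0 0;0.6 0 0 0 0 0 0"
}}

```text
t: 21.08
position: [574.9, 289.0, 105.6]
ee_rot: [3.115, -1.064, 1.584]
wrist_force: [0.0, 0.1, -2.0]
finger_gap: 0.773
```

```bash
python3 -c "
from h import *
print(onz('top',181.9,195.9,105));st();snap('side','s17',(170,130,280,220),7)"
```

```text
[571.74806781 332.72947022 105.        ]
21.08 [574.892 289.037 105.582] z [ 0.015  0.874 -0.485] y [ 1.    -0.01   0.013] j [-0.017  0.663  1.686  1.194  1.223 -0.726] 0.7730993680972419
```

View pics/s17.png

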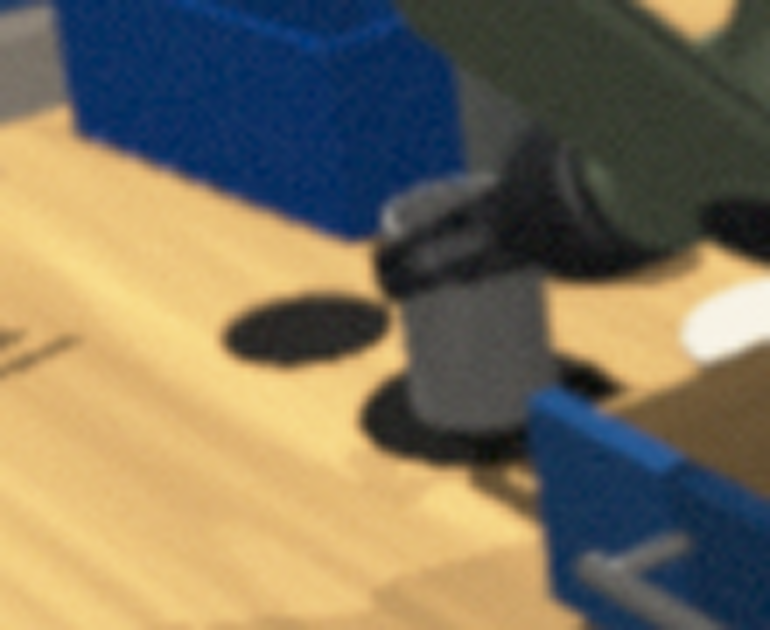

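Nearly down and centred. Last millimetres, gently until contact.

Emit:
{"op": "servo_tool", "data": {
  "deltas": "0.6 0 0 -0.001 0 0 0;0.6 0 0 -0.001 0 0 0;0.6 0 0 0 0 0 0;0.6 0 0 0 0 0 0;0.6 0 0 0 0 0 0"
}}

```text
t: 21.55
position: [575.2, 289.2, 104.2]
ee_rot: [3.114, -1.065, 1.585]
wrist_force: [0.0, -0.3, -1.2]
finger_gap: 0.773
```

Emit:
{"op": "servo_tool", "data": {
  "deltas": "0.6 0 0 -0.001 0 0 0;0.6 0 0 -0.001 0 0 0;0.6 0 0 -0.001 0 0 0;0.6 0 0 0 0 0 0;0.6 0 0 0 0 0 0"
}}

```text
t: 21.97
position: [575.5, 289.5, 103.8]
ee_rot: [3.112, -1.071, 1.588]
wrist_force: [-1.0, -1.0, 1.6]
finger_gap: 0.776
```

Emit:
{"op": "servo_tool", "data": {
  "deltas": "0.8 0 0 0 0 0 0;0.9 0 0 0 0 0 0;1 0 0 0 0 0 0;1 0 0 0 0 0 0;1 0 0 0 0 0 0"
}}

```text
t: 22.38
position: [576.4, 289.4, 103.0]
ee_rot: [3.108, -1.069, 1.589]
wrist_force: [-0.9, -0.5, -0.4]
finger_gap: 0.999
```

```bash
python3 -c "
from h import *
st();snap('side','s18',(170,130,280,220),7);snap('top','t18',(150,160,250,240),8)"
```

```text
22.38 [576.391 289.43  103.017] z [ 0.017  0.877 -0.481] y [ 1.    -0.011  0.016] j [-0.018  0.671  1.682  1.201  1.224 -0.735] 0.9989382194892399
```

View pics/t18.png

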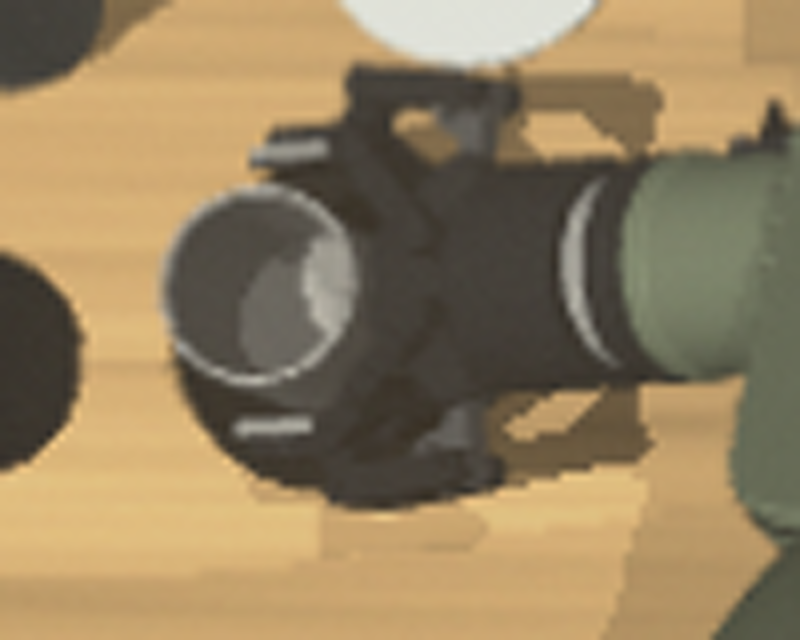

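Emit:
{"op": "servo_tool", "data": {
  "deltas": "1 0 -0.008 0.005 0 0 0;1 0 -0.013 0.008 0 0 0;1 0 -0.018 0.01 0 0 0;1 0 -0.018 0.01 0 0 0;1 0 -0.018 0.01 0 0 0"
}}

```text
t: 22.9
position: [573.0, 212.2, 146.8]
ee_rot: [3.12, -1.068, 1.586]
wrist_force: [-0.0, -0.9, 0.1]
finger_gap: 1.0
```

Emit:
{"op": "servo_tool", "data": {
  "deltas": "1 0 -0.01 0.025 0 0 0;1 -0.005 -0.01 0.03 -4 0 0;1 -0.005 -0.02 0.03 -6 0 0;1 -0.005 -0.02 0.025 -6 0 0;1 -0.005 -0.02 0.01 -6 0 0"
}}

```text
t: 23.32
position: [550.6, 119.1, 269.7]
ee_rot: [3.136, -0.667, 1.555]
wrist_force: [1.2, 0.7, -0.9]
finger_gap: 0.999
```

```bash
python3 -c "
from h import *
print(onz('top',182.4,195.6,98))
st();snap('side','s19',(150,100,400,280),3);snap('top','t19',(150,100,450,290),2.6)"
```

```text
[573.60121942 333.41181811  98.        ]
23.32 [550.568 119.104 269.657] z [ 0.015  0.619 -0.785] y [ 1.    -0.019  0.004] j [-0.216  0.237  1.694  0.664  1.403 -0.378] 0.9990460473782158
```

View pics/s19.png

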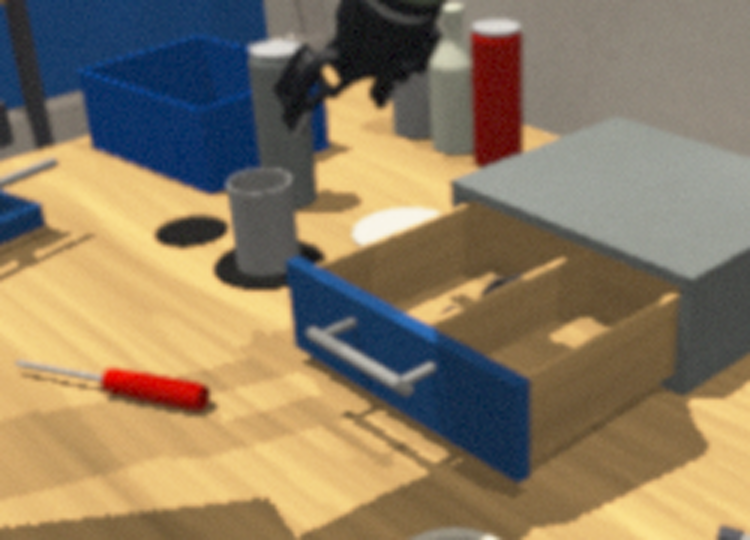

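View pics/t19.png

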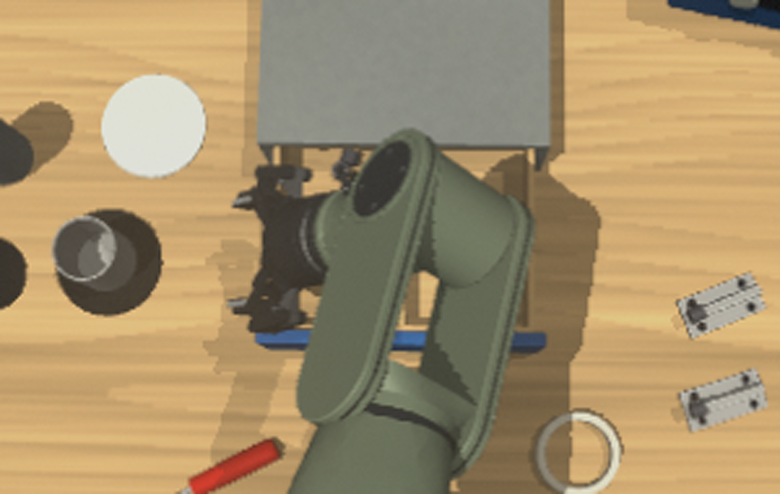

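Emit:
{"op": "servo_tool", "data": {
  "deltas": "1 0 -0.03 0.004 -6.5 0 0;1 0 -0.03 0.004 -6.5 0 0;1 0 -0.03 0.004 -6.5 0 0;1 0 -0.03 0 -6.5 0 0;1 0 -0.03 0 -6.5 0 0"
}}

```text
t: 23.83
position: [546.7, -37.0, 281.6]
ee_rot: [3.133, -0.088, 1.556]
wrist_force: [0.1, -0.6, -0.7]
finger_gap: 0.997
```

Emit:
{"op": "servo_tool", "data": {
  "deltas": "1 0 -0.033 0 -2 0 4.5;1 0 -0.033 0 0 0 4.5;1 0 -0.033 0 0 0 4.5;1 0 -0.033 0 0 0 4.5;1 0 -0.033 0 0 0 4.5"
}}

```text
t: 24.25
position: [541.6, -203.8, 276.7]
ee_rot: [3.141, -0.063, 1.972]
wrist_force: [-0.2, 0.4, 0.5]
finger_gap: 1.0
```

```bash
python3 -c "
from h import *
st();snap('top','t20');snap('top','t20n',(230,130,330,240),6)
for i in range(1):print([(round(d['confidence'],2),[round(x) for x in d['extent']]) for d in finder.recognise('nut0','top')],[(round(d['confidence'],2),[round(x) for x in d['extent']]) for d in finder.recognise('hinge0','top')])
"
```

```text
24.25 [ 541.647 -203.755  276.669] z [-0.024  0.058 -0.998] y [0.921 0.39  0.   ] j [-0.525  0.26   1.536  0.039  1.397 -0.934] 0.9998304647804981
[(0.58, [288, 167, 295, 176]), (0.47, [172, 183, 214, 222]), (0.44, [280, 186, 288, 195])] [(0.58, [413, 210, 432, 231]), (0.54, [428, 244, 442, 263])]
```

View pics/t20.png

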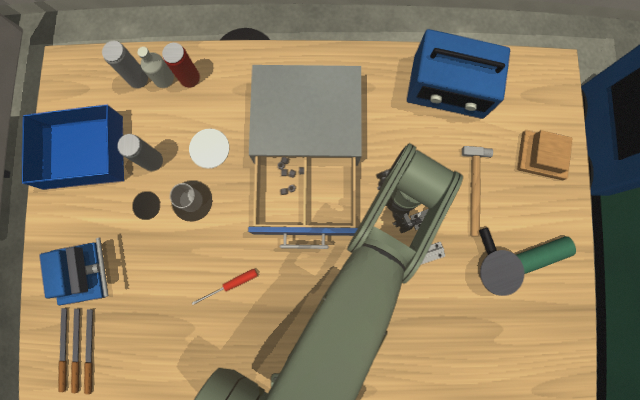

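View pics/t20n.png

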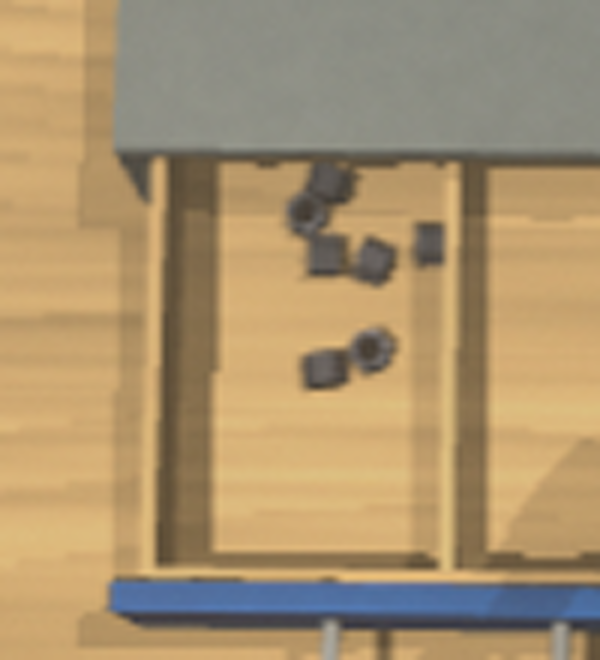

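Emit:
{"op": "servo_tool", "data": {
  "deltas": "1 -0.002 -0.03 -0.01 -1 -0.4 0;1 -0.002 -0.03 -0.02 -1 -0.4 0;1 -0.003 -0.03 -0.02 -1 -0.4 0;1 -0.003 -0.03 -0.02 0 0 0;1 -0.002 -0.017 -0.01 0 0 0"
}}

```text
t: 24.87
position: [531.1, -334.0, 195.0]
ee_rot: [3.136, -0.01, 1.974]
wrist_force: [-0.2, 1.4, -1.4]
finger_gap: 1.002
```

```bash
python3 -c "
from h import *
st();snap('top','t21',(380,180,480,280),6);snap('side','s21',(330,220,470,360),5)
"
```

```text
24.87 [ 531.108 -333.972  195.021] z [ 0.001  0.012 -1.   ] y [0.92  0.392 0.006] j [-0.703  0.42   1.5    0.01   1.228 -1.11 ] 1.0024567296679636
```

View pics/t21.png

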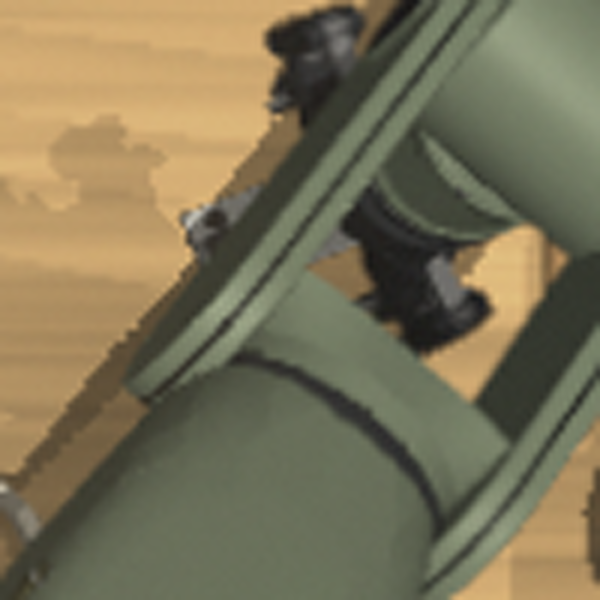

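View pics/s21.png

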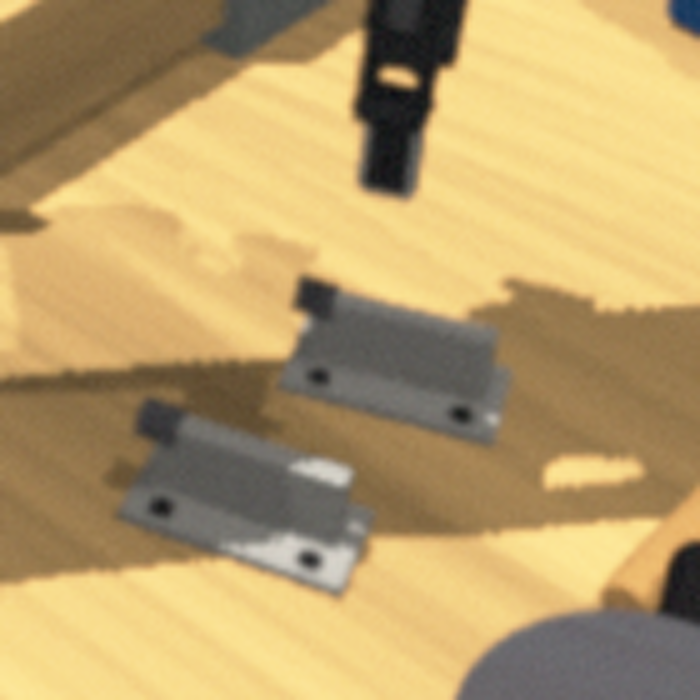

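```bash
python3 -c "
from h import *
for c,a in(((530.4,-342.4),112.6),((426.1,-343),108.7)):
  t=np.radians(a);ux=np.array([np.cos(t),np.sin(t)]);uy=np.array([-ux[1],ux[0]])
  for sx,sy in((45,22),(45,-22),(-45,-22),(-45,22)):
    p=np.array(c)+sx*ux+sy*uy; q=proj('side',[p[0],p[1],6]);print((q-[330,220])*5)
"
```

```text
[269.40301545 383.21081919]
[294.48532363 317.51002784]
[502.68774187 369.08978906]
[486.03354264 439.33627918]
[105.90179223 513.11415905]
[147.30127173 438.93796883]
[363.97432049 510.46272001]
[330.86634062 591.35232986]
```

Emit:
{"op": "servo_tool", "data": {
  "deltas": "1 0 -0.003 -0.02 -0.5 0 0;1 0 -0.003 -0.02 0 0 0;1 0 -0.002 -0.02 0 0 0;1 0 -0.001 -0.008 0 0 0;1 0 0 0 0 0 0"
}}

```text
t: 25.38
position: [534.4, -336.9, 128.9]
ee_rot: [3.134, -0.005, 1.974]
wrist_force: [-0.4, 0.1, -0.3]
finger_gap: 1.007
```

```bash
python3 -c "
from h import *
st();snap('side','s22',(330,220,470,360),5)
"
```

```text
25.38 [ 534.399 -336.852  128.942] z [ 0.005  0.008 -1.   ] y [0.92  0.393 0.008] j [-0.703  0.508  1.528  0.01   1.107 -1.111] 1.006864712150998
```

View pics/s22.png

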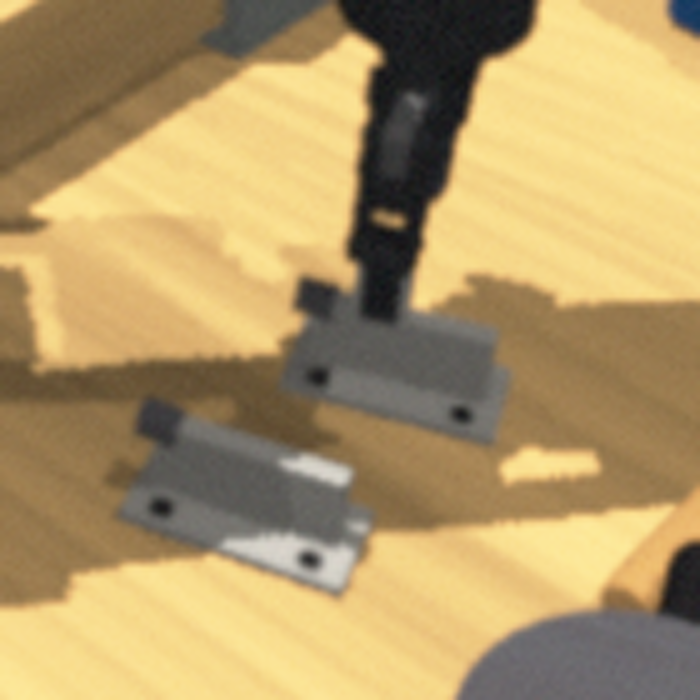

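Emit:
{"op": "servo_tool", "data": {
  "deltas": "1 -0.003 -0.003 -0.015 0 0 0;1 -0.002 -0.002 -0.015 0 0 0;1 0 -0.001 -0.01 0 0 0;1 0 0 -0.001 0 0 0;1 0 0 0 0 0 0"
}}

```text
t: 25.85
position: [535.1, -341.7, 96.1]
ee_rot: [3.126, 0.005, 1.978]
wrist_force: [0.2, 0.4, 0.0]
finger_gap: 1.0
```

```bash
python3 -c "
from h import *
st();snap('side','s23',(360,240,450,320),7)
"
```

```text
25.85 [ 535.058 -341.651   96.066] z [ 0.016  0.001 -1.   ] y [0.918 0.397 0.015] j [-0.709  0.554  1.538  0.013  1.039 -1.123] 0.9997937675580996
```

View pics/s23.png

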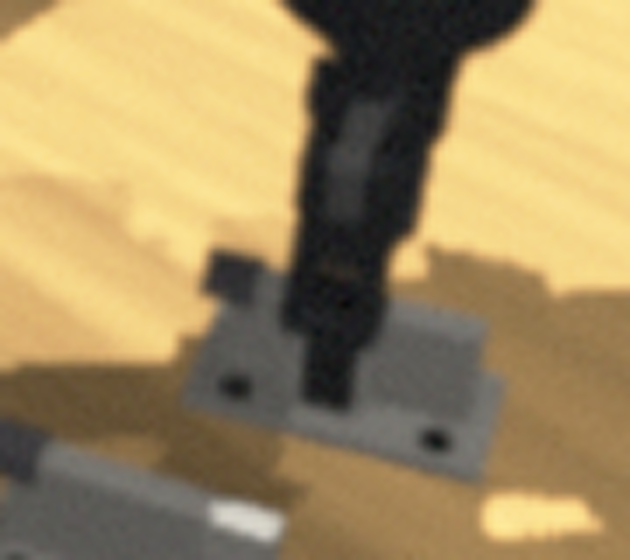

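Fingers straddle the web. Correct x, lower to ~87, close.

Emit:
{"op": "servo_tool", "data": {
  "deltas": "1 -0.003 -0.001 -0.005 0 0.6 0;1 -0.002 0 -0.003 0 0.3 0;0.5 0 0 0 0 0 0;0 0 0 0 0 0 0;0 0 0 0 0 0 0",
  "force": 60
}}

```text
t: 26.32
position: [531.6, -343.7, 91.3]
ee_rot: [3.14, 0.003, 1.979]
wrist_force: [-0.5, -0.5, -0.7]
finger_gap: 0.603
```

Emit:
{"op": "servo_tool", "data": {
  "deltas": "0 0 0 0 0 0 0;0 0 0 0 0 0 0;0 0 0 0 0 0 0;0 0 0 0.005 0 0 0;0 0 0 0.01 0 0 0"
}}

```text
t: 26.73
position: [530.3, -342.5, 104.6]
ee_rot: [3.141, -0.001, 1.979]
wrist_force: [-0.2, -0.4, -2.1]
finger_gap: 0.099
```

Emit:
{"op": "servo_tool", "data": {
  "deltas": "0 0 0 0.015 0 0 0;0 0 0 0.02 0 0 0;0 0 0 0.02 0 0 0;0 0 0 0.02 0 0 0;0 0 0 0.01 0 0 0"
}}

```text
t: 27.15
position: [527.7, -340.5, 192.5]
ee_rot: [-3.138, -0.008, 1.979]
wrist_force: [0.1, -0.8, -1.2]
finger_gap: 0.102
```

```bash
python3 -c "
from h import *
st();snap('side','s24',(320,160,470,320),4)
"
```

```text
27.15 [ 527.659 -340.549  192.479] z [-0.007  0.006 -1.   ] y [ 0.918  0.397 -0.004] j [-0.711  0.426  1.498  0.     1.227 -1.119] 0.10174764726614423
```

View pics/s24.png

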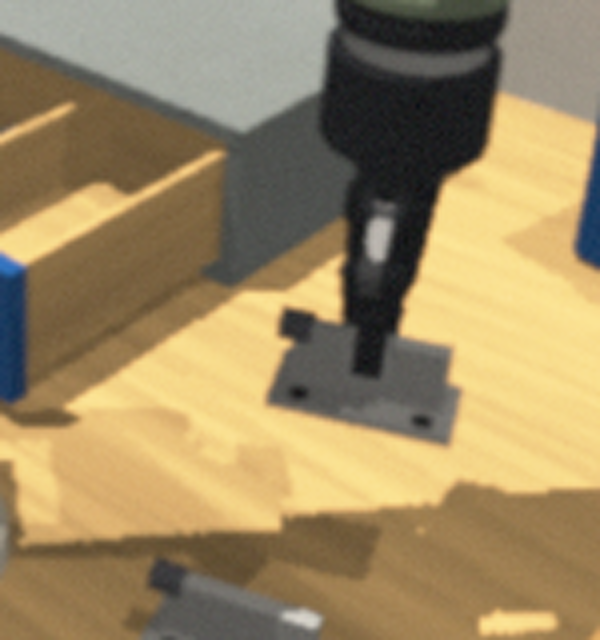

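```bash
python3 -c "
from h import *
print(onz('top',256.7,170+10,96)[1],onz('top',305.2,180,82)[1],onz('top',354.3,180,96)[1])"
```

```text
134.10579456347435 4.631604141641162 -126.95889767198561
```

Emit:
{"op": "servo_tool", "data": {
  "deltas": "0 0.006 0.02 0.012 0 0 -2.5;0 0.008 0.027 0.01 0 0 -2.5;0 0.009 0.03 0.01 0 0 -2.5;0 0.009 0.03 0.006 0 0 -2.5;0 0.009 0.03 0 0 0 -2.5"
}}

```text
t: 27.62
position: [567.4, -206.7, 233.4]
ee_rot: [-3.138, -0.002, 1.739]
wrist_force: [-0.1, -0.7, -2.1]
finger_gap: 0.1
```

Emit:
{"op": "servo_tool", "data": {
  "deltas": "0 0.009 0.03 0 0 0 -2.5;0 0.009 0.03 0 0 0 -2.5;0 0.009 0.03 0 0 0 -2.5;0 0.008 0.025 0 0 0 -2.5;0 0.004 0.012 0 0 0 0"
}}

```text
t: 28.03
position: [605.9, -69.6, 230.9]
ee_rot: [-3.135, -0.005, 1.555]
wrist_force: [0.7, -0.3, -2.2]
finger_gap: 0.1
```

```bash
python3 -c "
from h import *
st();snap('side','s25',(250,120,450,280),4)
"
```

```text
28.03 [605.899 -69.587 230.91 ] z [-0.007  0.005 -1.   ] y [ 1.    -0.015 -0.007] j [-0.258  0.348  1.519  0.004  1.282 -0.243] 0.10042078586776922
```

View pics/s25.png

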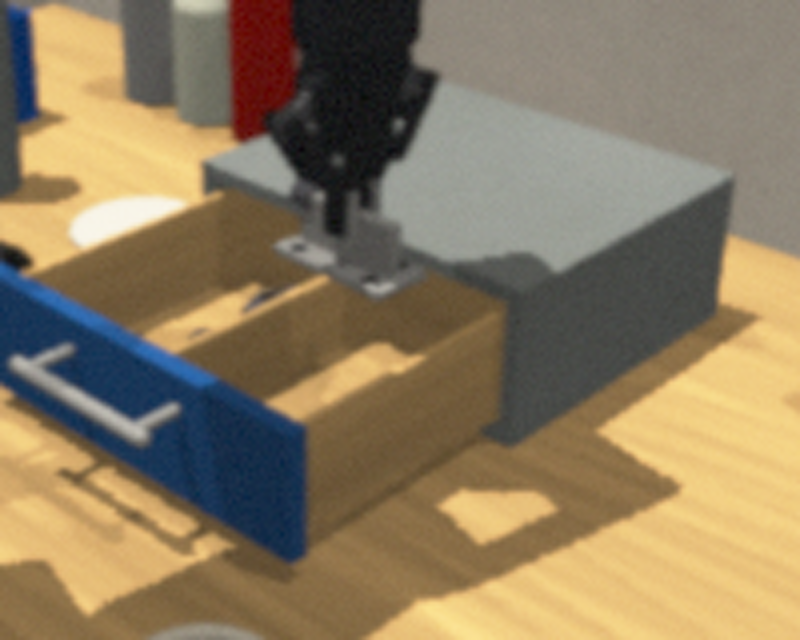

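Emit:
{"op": "servo_tool", "data": {
  "deltas": "0 0.001 0.003 -0.015 0 0 0.8;0 0.001 0.003 -0.02 0 0 0;0 0 0.002 -0.02 0 0 0;0 0 0 -0.015 0 0 0;0 0 0 -0.003 0 0 0"
}}

```text
t: 28.5
position: [607.9, -57.3, 154.6]
ee_rot: [-3.136, -0.005, 1.579]
wrist_force: [-1.2, 0.5, -1.7]
finger_gap: 0.103
```

```bash
python3 -c "
from h import *
st();snap('side','s26',(290,140,390,240),7)
"
```

```text
28.5 [607.907 -57.259 154.623] z [-0.006  0.005 -1.   ] y [ 1.     0.008 -0.006] j [-0.237  0.438  1.569  0.004  1.141 -0.247] 0.10282883319780105
```

View pics/s26.png

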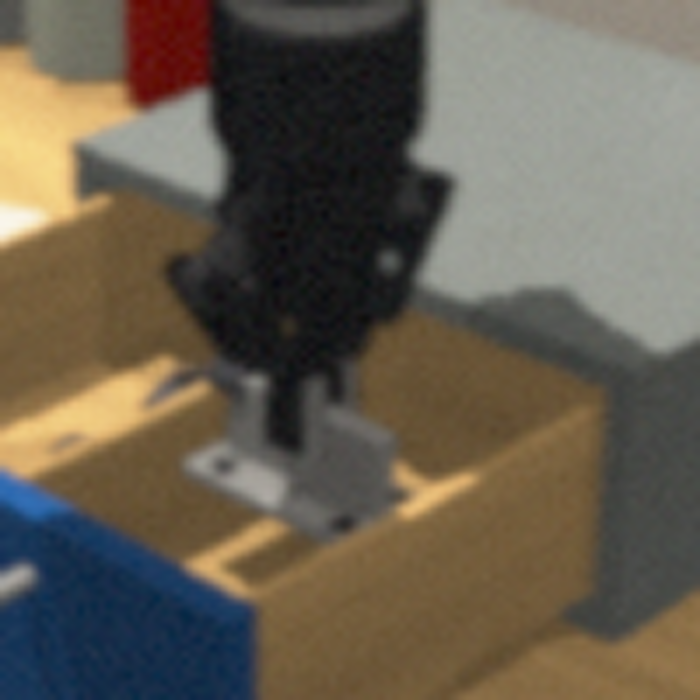

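Emit:
{"op": "servo_tool", "data": {
  "deltas": "0 0.001 -0.003 -0.01 0 0 0;0 0 -0.002 -0.01 0 0 0;0 0 0 -0.01 0 0 0;0 0 0 -0.004 0 0 0;0 0 0 0 0 0 0"
}}

```text
t: 28.97
position: [610.0, -64.7, 119.6]
ee_rot: [-3.139, -0.004, 1.577]
wrist_force: [0.4, 0.7, -1.5]
finger_gap: 0.102
```

```bash
python3 -c "
from h import *
st();snap('side','s27',(290,140,390,240),7)
"
```

```text
28.97 [610.036 -64.703 119.633] z [-0.003  0.004 -1.   ] y [ 1.     0.006 -0.003] j [-0.248  0.49   1.579  0.004  1.077 -0.256] 0.1024170215326278
```

View pics/s27.png

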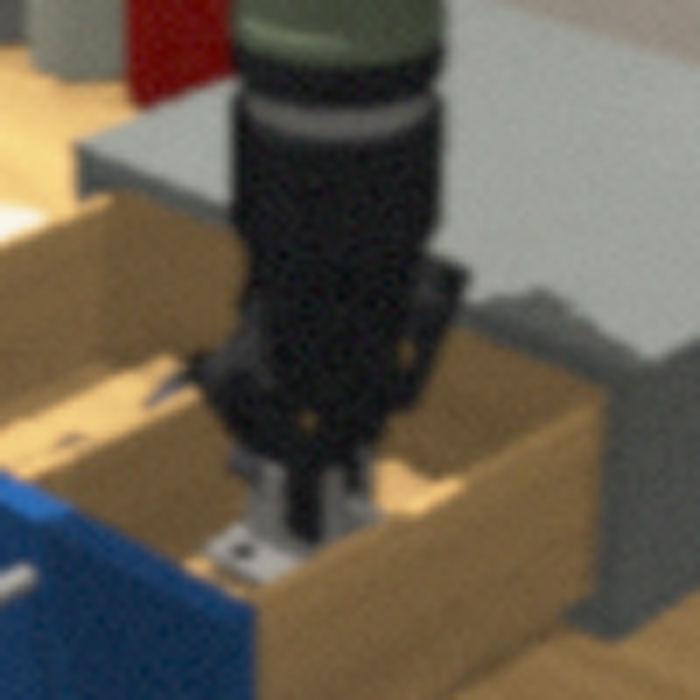

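Emit:
{"op": "servo_tool", "data": {
  "deltas": "0 0 0.001 -0.003 0 0 0;0 0 0.001 -0.002 0 0 0;0 0 0 -0.001 0 0 0;0 0 0 0 0 0 0;0 0 0 0 0 0 0"
}}

```text
t: 29.43
position: [611.5, -62.7, 115.3]
ee_rot: [3.141, -0.003, 1.577]
wrist_force: [-0.1, 0.3, -2.2]
finger_gap: 0.102
```

Emit:
{"op": "servo_tool", "data": {
  "deltas": "0 0 0 -0.002 0 0 0;0 0 0 -0.001 0 0 0;0 0 0 0 0 0 0;0.15 0 0 0 0 0 0;0.3 0 0 0 0 0 0"
}}

```text
t: 29.85
position: [613.5, -62.8, 115.2]
ee_rot: [3.135, -0.002, 1.578]
wrist_force: [-0.1, 0.2, 0.9]
finger_gap: 0.277
```

Emit:
{"op": "servo_tool", "data": {
  "deltas": "0.3 0 0 0 0 0 0;0.3 0 0 0 0 0 0;0.3 0 0 0.015 0 0 0;0.3 0 0 0.025 0 0 0;0.3 0 0 0.03 0 0 0"
}}

```text
t: 30.27
position: [607.9, -61.7, 178.1]
ee_rot: [-3.131, -0.007, 1.577]
wrist_force: [-0.6, 0.9, 0.1]
finger_gap: 0.303
```

Emit:
{"op": "servo_tool", "data": {
  "deltas": "0.3 0 0 0.03 0 0 0;0.6 -0.005 -0.01 0.02 0 0 0;1 -0.015 -0.03 0.01 0 0 3;1 -0.018 -0.03 0 0 0 3;1 -0.018 -0.03 0 0 0 3"
}}

```text
t: 30.68
position: [556.4, -159.5, 249.7]
ee_rot: [3.136, -0.002, 1.752]
wrist_force: [-0.1, 0.6, 0.2]
finger_gap: 0.853
```

```bash
python3 -c "
from h import *
st();snap('side','s28',(260,120,460,340),3);snap('top','t28',(230,130,480,290),3)
"
```

```text
30.68 [ 556.448 -159.52   249.711] z [ 0.005  0.003 -1.   ] y [0.984 0.18  0.006] j [-0.431  0.261  1.591  0.005  1.286 -0.613] 0.8528965962197895
```

View pics/s28.png

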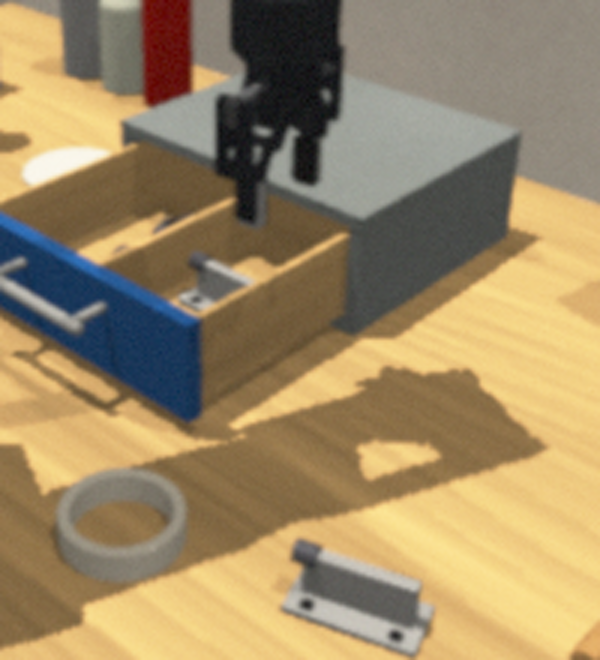

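View pics/t28.png

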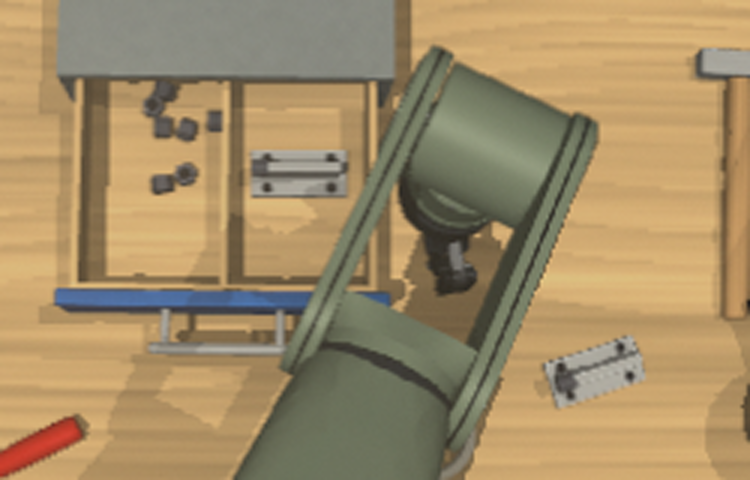

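Emit:
{"op": "servo_tool", "data": {
  "deltas": "1 -0.02 -0.03 0 0 0 2;1 -0.022 -0.032 0 0 0 2;1 -0.022 -0.032 -0.01 0 0 2;1 -0.022 -0.032 -0.01 0 0 1.5;1 -0.015 -0.02 -0.01 0 0 0"
}}

```text
t: 31.2
position: [455.0, -309.9, 222.4]
ee_rot: [3.129, 0.005, 1.887]
wrist_force: [-0.1, -0.2, -0.5]
finger_gap: 1.0
```

```bash
python3 -c "
from h import *
st()
"
```

```text
31.2 [ 455.041 -309.883  222.412] z [ 0.014 -0.    -1.   ] y [0.95  0.311 0.013] j [-0.759  0.231  1.691  0.01   1.21  -1.078] 1.0002193942554718
```

Emit:
{"op": "servo_tool", "data": {
  "deltas": "1 -0.01 -0.012 -0.02 0 0.4 0.4;1 -0.01 -0.012 -0.02 0 0.4 0.4;1 -0.007 -0.008 -0.02 0 0 0;1 -0.003 -0.003 -0.015 0 0 0;1 0 0 0 0 0 0"
}}

```text
t: 31.62
position: [420.8, -350.2, 143.6]
ee_rot: [-3.141, 0.001, 1.89]
wrist_force: [-0.4, 0.9, -1.2]
finger_gap: 0.999
```

```bash
python3 -c "
from h import *
st();snap('side','s29',(310,220,450,360),5)
"
```

```text
31.62 [ 420.763 -350.153  143.597] z [-0.    -0.001 -1.   ] y [ 0.949  0.314 -0.   ] j [-0.852  0.336  1.744 -0.001  1.062 -1.171] 0.9988411311343173
```

View pics/s29.png

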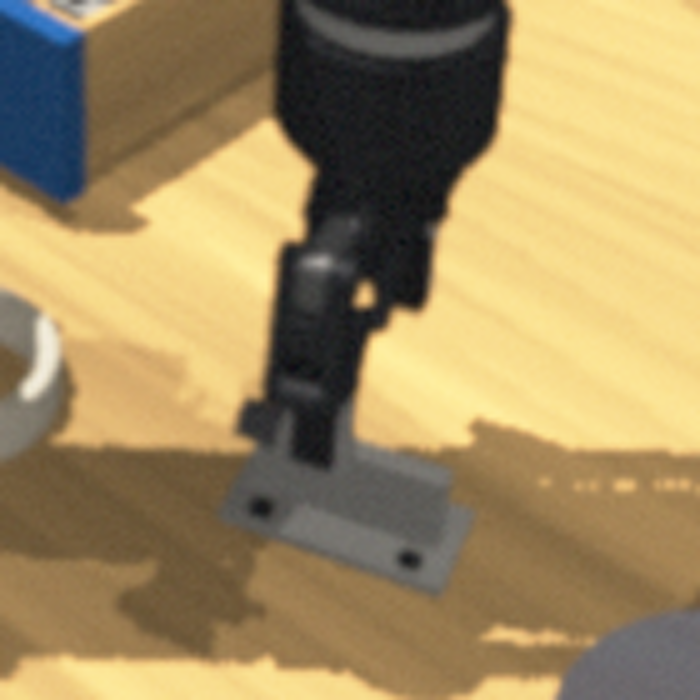

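Emit:
{"op": "servo_tool", "data": {
  "deltas": "1 0.003 0.003 -0.018 0 0 0.4;1 0.002 0.002 -0.018 0 0 0;1 0 0 -0.014 0 0 0;1 0 0 -0.003 0 0 0;1 0 0 0 0 0 0"
}}

```text
t: 32.08
position: [432.6, -345.8, 96.4]
ee_rot: [3.135, 0.012, 1.9]
wrist_force: [-0.2, 0.1, 0.2]
finger_gap: 1.0
```

```bash
python3 -c "
from h import *
st();snap('side','s30',(340,270,430,350),7)
"
```

```text
32.08 [ 432.555 -345.806   96.376] z [ 0.01  -0.009 -1.   ] y [0.946 0.323 0.006] j [-0.831  0.416  1.753  0.001  0.959 -1.161] 1.000274710110538
```

View pics/s30.png

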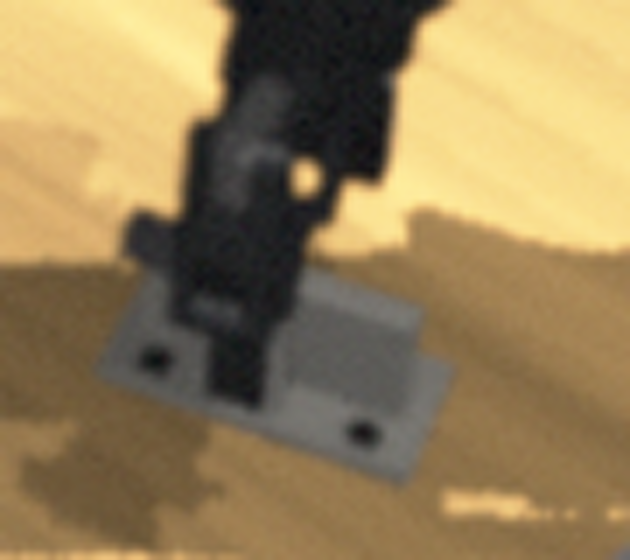

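Emit:
{"op": "servo_tool", "data": {
  "deltas": "1 -0.004 0.001 -0.004 -0.3 0.4 0;1 -0.002 0 -0.002 -0.2 0.2 0;0.5 0 0 0 0 0 0;0 0 0 0 0 0 0;0 0 0 0 0 0 0"
}}

```text
t: 32.55
position: [428.7, -346.4, 95.2]
ee_rot: [-3.138, 0.025, 1.901]
wrist_force: [0.2, -0.7, 0.3]
finger_gap: 0.604
```

Emit:
{"op": "servo_tool", "data": {
  "deltas": "0 0 0 0 0 0 0;0 0 0 0 0 0 0;0 0 0 0 0 0 0;0 0 0 0.005 0 0 0;0 0 0 0.01 0 0 0"
}}

```text
t: 32.97
position: [427.7, -345.5, 109.4]
ee_rot: [-3.136, 0.022, 1.9]
wrist_force: [0.1, 0.6, -2.0]
finger_gap: 0.098
```

Emit:
{"op": "servo_tool", "data": {
  "deltas": "0 0 0 0.02 0 0 0;0 0 0 0.025 0 0 0;0 0 0 0.03 0 0 0;0 0 0 0.03 0 0 0;0 0 0.01 0.02 0 0 0"
}}

```text
t: 33.38
position: [423.5, -332.6, 236.0]
ee_rot: [-3.13, 0.009, 1.899]
wrist_force: [1.5, -0.8, -1.0]
finger_gap: 0.096
```

```bash
python3 -c "
from h import *
st();snap('side','s31',(310,160,470,340),4)
"
```

```text
33.38 [ 423.488 -332.612  236.049] z [-0.008 -0.013 -1.   ] y [ 0.947  0.322 -0.012] j [-0.82   0.195  1.703 -0.015  1.24  -1.143] 0.0956073457179579
```

View pics/s31.png

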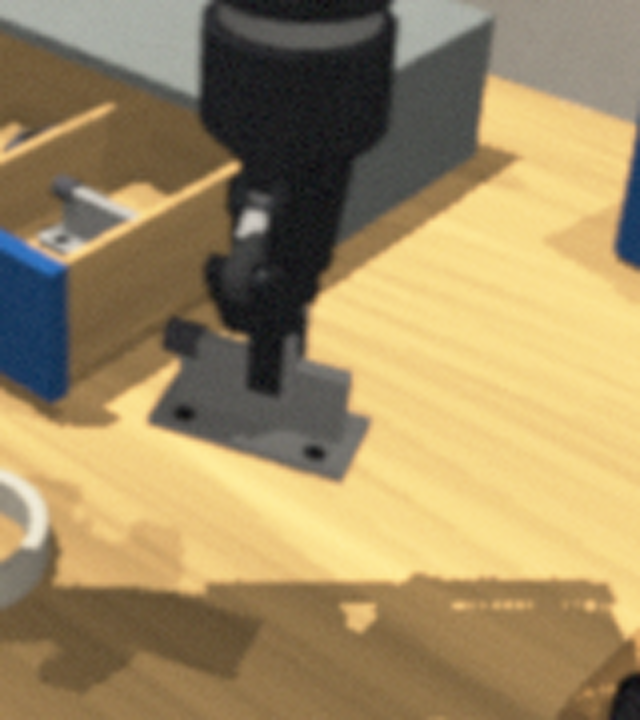

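Emit:
{"op": "servo_tool", "data": {
  "deltas": "0 0.01 0.022 0.004 0 0 -2.2;0 0.012 0.028 0.003 0 0 -2.2;0 0.013 0.03 0 0 0 -2.2;0 0.013 0.03 0 0 0 -2.2;0 0.013 0.03 0 0 0 -2.2"
}}

```text
t: 33.85
position: [485.8, -193.1, 254.0]
ee_rot: [-3.138, 0.024, 1.688]
wrist_force: [1.7, -0.3, -2.9]
finger_gap: 0.1
```

Emit:
{"op": "servo_tool", "data": {
  "deltas": "0 0.013 0.03 0 0 0 -2.2;0 0.013 0.03 0 0 0 -2.2;0 0.012 0.026 0 0 0 -2;0 0.006 0.012 0 0 0 -1.5;0 0 0 0 0 0 0"
}}

```text
t: 34.27
position: [530.8, -83.7, 254.7]
ee_rot: [-3.137, 0.021, 1.548]
wrist_force: [0.3, -0.1, -2.3]
finger_gap: 0.094
```

```bash
python3 -c "
from h import *
st()
"
```

```text
34.27 [530.799 -83.667 254.683] z [-0.005 -0.021 -1.   ] y [ 1.    -0.023 -0.004] j [-0.308  0.174  1.686 -0.022  1.279 -0.279] 0.09367158329384527
```

Emit:
{"op": "servo_tool", "data": {
  "deltas": "0 0.003 0.007 -0.018 0.4 0 0.4;0 0.003 0.007 -0.022 0.4 0 0.4;0 0.002 0.005 -0.022 0.4 0 0.3;0 0 0.002 -0.016 0 0 0;0 0 0 -0.005 0 0 0"
}}

```text
t: 34.68
position: [539.3, -63.0, 172.4]
ee_rot: [3.141, 0.004, 1.574]
wrist_force: [-0.6, 0.2, -2.5]
finger_gap: 0.097
```

```bash
python3 -c "
from h import *
st();snap('side','s32',(270,140,380,250),6)
"
```

```text
34.68 [539.284 -62.953 172.439] z [ 0.001 -0.004 -1.   ] y [1.    0.003 0.001] j [-0.274  0.285  1.74  -0.004  1.115 -0.276] 0.0971237140200933
```

View pics/s32.png

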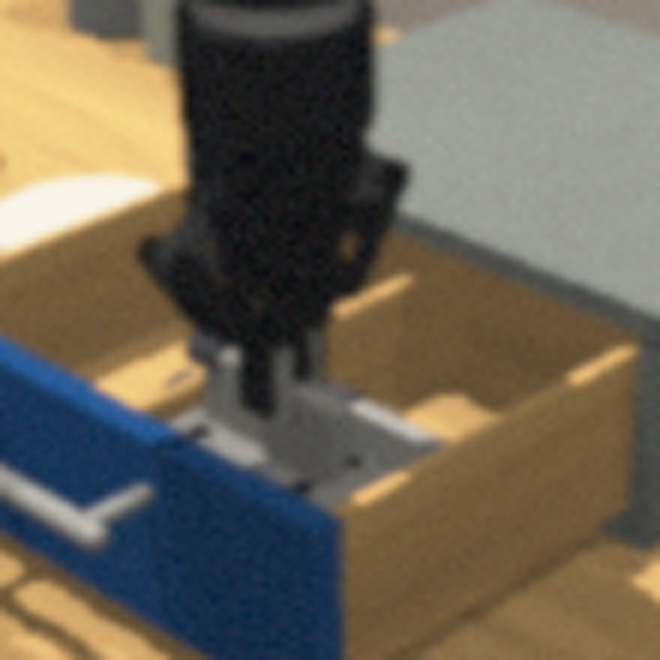

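Emit:
{"op": "servo_tool", "data": {
  "deltas": "0 0.003 0 -0.012 0 0 0;0 0.002 0 -0.013 0 0 0;0 0 0 -0.012 0 0 0;0 0 0 -0.006 0 0 0;0 0 0 0 0 0 0"
}}

```text
t: 35.15
position: [545.0, -66.5, 129.5]
ee_rot: [3.138, 0.006, 1.572]
wrist_force: [-0.8, 0.0, -2.3]
finger_gap: 0.095
```

```bash
python3 -c "
from h import *
st();snap('side','s33',(270,140,380,250),6)
"
```

```text
35.15 [544.966 -66.453 129.55 ] z [ 0.003 -0.006 -1.   ] y [1.    0.001 0.003] j [-0.277  0.358  1.748 -0.006  1.03  -0.275] 0.09461643288124882
```

View pics/s33.png

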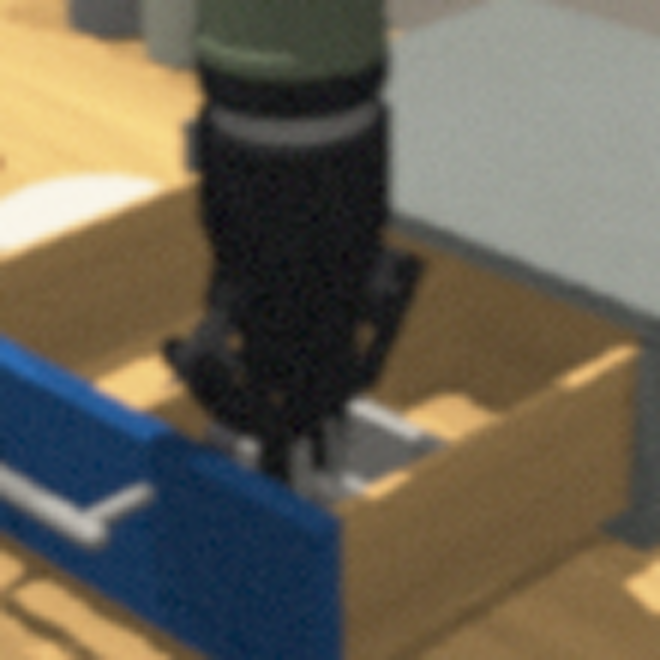

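Emit:
{"op": "servo_tool", "data": {
  "deltas": "0 0 0.002 -0.004 0 0 0;0 0 0.002 -0.004 0 0 0;0 0 0 -0.002 0 0 0;0 0 0 0 0 0 0;0 0 0 0 0 0 0"
}}

```text
t: 35.62
position: [546.5, -62.5, 121.2]
ee_rot: [3.134, 0.007, 1.572]
wrist_force: [-0.5, 0.2, -1.6]
finger_gap: 0.099
```

Emit:
{"op": "servo_tool", "data": {
  "deltas": "0 0 0 -0.001 0 0 0;0 0 0 -0.001 0 0 0;0 0 0 0 0 0 0;0 0 0 0 0 0 0;0 0 0 0 0 0 0"
}}

```text
t: 36.03
position: [547.1, -62.5, 120.0]
ee_rot: [3.132, 0.008, 1.573]
wrist_force: [0.4, 0.1, -1.7]
finger_gap: 0.092
```

Emit:
{"op": "servo_tool", "data": {
  "deltas": "0 0 0 -0.002 0 0.2 0;0 0 0 -0.002 0 0 0;0 0 0 -0.001 0 0 0;0 0 0 0 0 0 0;0 0 0 0 0 0 0"
}}

```text
t: 36.45
position: [551.0, -62.6, 119.9]
ee_rot: [3.128, 0.009, 1.573]
wrist_force: [0.1, -0.2, -1.3]
finger_gap: 0.095
```

Emit:
{"op": "servo_tool", "data": {
  "deltas": "0 -0.002 0 -0.001 0 0.4 0;0 0 0 0 0 0 0;0.12 0 0 0 0 0 0;0.2 0 0 0 0 0 0;0.28 0 0 0 0 0 0"
}}

```text
t: 36.87
position: [549.1, -62.8, 118.8]
ee_rot: [3.135, 0.009, 1.572]
wrist_force: [0.9, 0.3, 0.1]
finger_gap: 0.279
```

Emit:
{"op": "servo_tool", "data": {
  "deltas": "0.28 0 0 0 0 0 0;0.28 0 0 0 0 0 0;0.28 0 0 0.015 0 0 0;0.28 0 0 0.025 0 0 0;0.28 0 0 0.03 0 0 0"
}}

```text
t: 37.28
position: [543.2, -61.5, 182.5]
ee_rot: [-3.131, 0.004, 1.572]
wrist_force: [-0.1, 0.2, 0.1]
finger_gap: 0.279
```

Emit:
{"op": "servo_tool", "data": {
  "deltas": "0.28 0 0 0.03 0 0 0;0.3 -0.02 0.01 0.02 0 0 0;0.33 -0.03 0.02 0.01 0 0 0;0.33 -0.03 0.02 0 0 0 0;0.33 -0.03 0.02 0 0 0 0"
}}

```text
t: 37.7
position: [438.8, 5.4, 253.7]
ee_rot: [3.132, 0.01, 1.566]
wrist_force: [-0.4, 0.5, -0.2]
finger_gap: 0.33
```

```bash
python3 -c "
from h import *
st();snap('side','s34',(220,120,440,340),3);snap('top','t34',(150,90,500,300),2.2)
for c in('top','side'):print([(round(d['confidence'],2),[round(x) for x in d['extent']]) for d in finder.recognise('hinge0',c)],[(round(d['confidence'],2),[round(x) for x in d['extent']]) for d in finder.recognise('nut0',c)])
"
```

```text
37.7 [438.768   5.39  253.697] z [ 0.009 -0.01  -1.   ] y [ 1.    -0.005  0.01 ] j [-0.181 -0.044  1.921 -0.008  1.254 -0.174] 0.33007996918965277
[(0.71, [314, 204, 345, 222]), (0.62, [313, 181, 344, 195])] [(0.61, [281, 185, 289, 193])]
[(0.58, [322, 201, 339, 224]), (0.53, [305, 216, 311, 220])] []
```

View pics/s34.png

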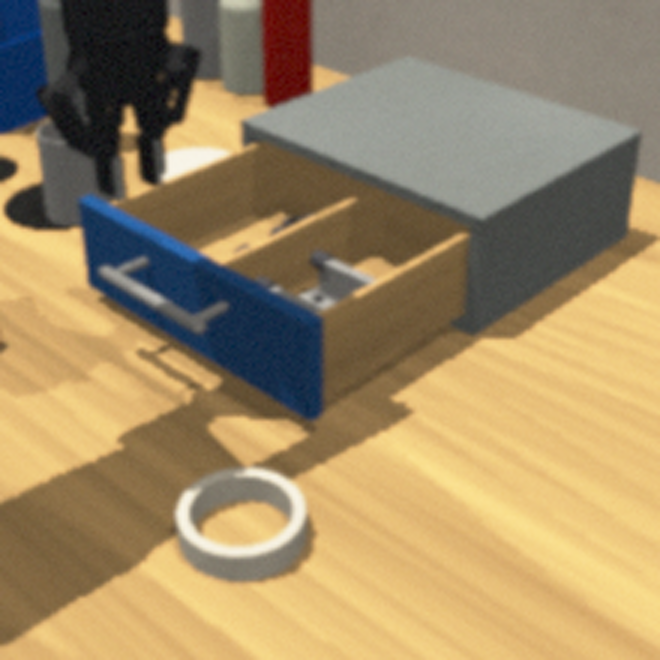

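View pics/t34.png

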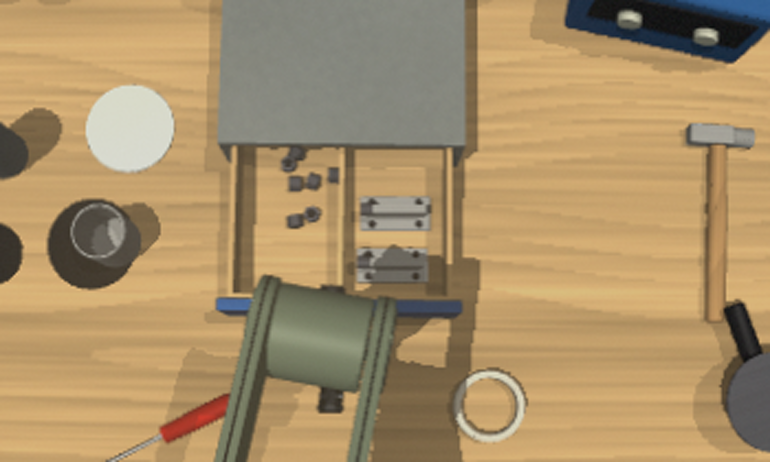

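Emit:
{"op": "servo_tool", "data": {
  "deltas": "0.33 0 0 -0.018 0 0.3 0.2;0.33 0 0 -0.018 0 0.2 0;0.33 0 0 -0.018 0 0 0;0.33 0 0 -0.01 0 0 0;0.33 0 0 0 0 0 0"
}}

```text
t: 38.42
position: [447.9, 0.6, 188.6]
ee_rot: [3.135, 0.012, 1.566]
wrist_force: [0.7, -0.0, -0.3]
finger_gap: 0.332
```

```bash
python3 -c "
from h import *
st()
"
```

```text
38.42 [447.862   0.585 188.588] z [ 0.007 -0.012 -1.   ] y [ 1.    -0.005  0.007] j [-0.187  0.068  1.959 -0.012  1.105 -0.177] 0.33168130088924924
```

Emit:
{"op": "servo_tool", "data": {
  "deltas": "0.33 -0.005 0.002 0 0 0.3 0;0.33 -0.003 0 -0.008 0 0 0;0.33 -0.001 0 -0.008 0 0 0;0.33 0 0 0 0 0 0;0.33 0 0 0 0 0 0"
}}

```text
t: 38.83
position: [441.2, 0.9, 172.1]
ee_rot: [3.139, 0.012, 1.563]
wrist_force: [0.4, -1.1, 0.9]
finger_gap: 0.331
```

```bash
python3 -c "
from h import *
st();snap('side','s35',(240,130,350,240),6)
"
```

```text
38.83 [441.21    0.866 172.136] z [ 0.003 -0.012 -1.   ] y [ 1.    -0.007  0.003] j [-0.188  0.083  1.984 -0.013  1.07  -0.174] 0.3310667457098951
```

View pics/s35.png

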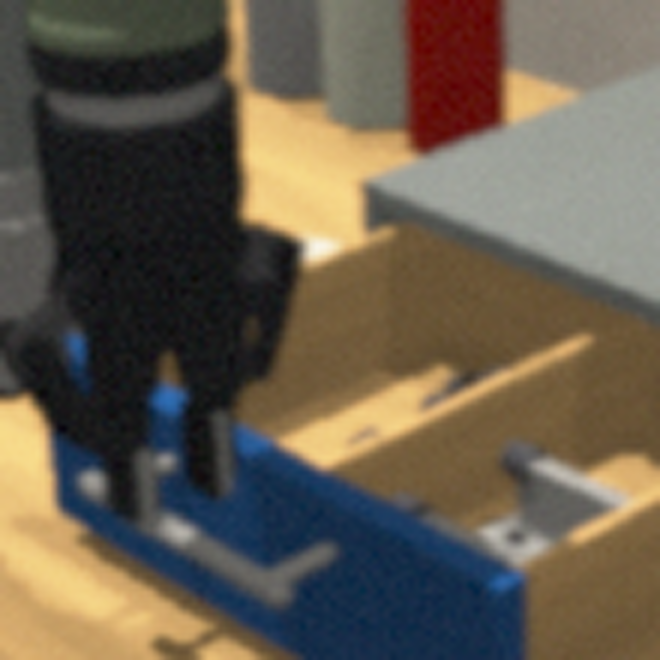

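Emit:
{"op": "servo_tool", "data": {
  "deltas": "0.33 -0.001 0 -0.01 0 0 0;0.33 -0.001 0 -0.01 0 0 0;0.33 -0.001 0 -0.008 0 0 0;0.33 0 0 0 0 0 0;0.33 0 0 0 0 0 0"
}}

```text
t: 39.3
position: [439.2, 0.8, 143.4]
ee_rot: [3.134, 0.013, 1.564]
wrist_force: [2.5, -0.2, 0.8]
finger_gap: 0.328
```

Emit:
{"op": "servo_tool", "data": {
  "deltas": "0 0 0 0 0 0 0;0 0 0 0 0 0 0;0 0 0 0 0 0 0;0 0 0 0 0 0 0;0 0 0 0 0 0 0",
  "force": 40
}}

```text
t: 39.72
position: [443.4, 0.6, 144.7]
ee_rot: [3.123, 0.014, 1.563]
wrist_force: [0.4, -0.5, -2.3]
finger_gap: 0.109
```

Gripped on the bar. Push in gently.

Emit:
{"op": "servo_tool", "data": {
  "deltas": "0 0.008 0 0 0 0 0;0 0.012 0 0 0 0 0;0 0.015 0 0 0 0 0;0 0.015 0 0 0 0 0;0 0.015 0 0 0 0 0"
}}

```text
t: 40.13
position: [505.6, 0.4, 144.7]
ee_rot: [3.135, 0.015, 1.564]
wrist_force: [-1.5, -0.1, 1.3]
finger_gap: 0.106
```

Emit:
{"op": "servo_tool", "data": {
  "deltas": "0 0.015 0 0 0 0 0;0 0.015 0 0 0 0 0;0 0.015 0 0 0 0 0;0 0.015 0 0 0 0 0;0 0.015 0 0 0 0 0"
}}

```text
t: 40.55
position: [583.0, 0.2, 144.6]
ee_rot: [-3.14, 0.016, 1.565]
wrist_force: [-1.5, -0.8, 1.7]
finger_gap: 0.104
```

```bash
python3 -c "
from h import *
st()
"
```

```text
40.55 [583.      0.235 144.634] z [-0.002 -0.016 -1.   ] y [ 1.    -0.006 -0.002] j [-0.141  0.4    1.65  -0.018  1.091 -0.127] 0.1041138307124189
```

Emit:
{"op": "servo_tool", "data": {
  "deltas": "0 0.012 0 0 0 0 0;0 0.01 0 0 0 0 0;0 0.008 0 0 0 0 0;0 0.006 0 0 0 0 0;0 0.004 0 0 0 0 0"
}}

```text
t: 40.97
position: [627.4, 0.1, 144.7]
ee_rot: [-3.138, 0.016, 1.565]
wrist_force: [-1.1, -0.4, 1.2]
finger_gap: 0.105
```

Emit:
{"op": "servo_tool", "data": {
  "deltas": "0 0.004 0 0 0 0 0;0 0.004 0 0 0 0 0;0 0.004 0 0 0 0 0;0 0.004 0 0 0 0 0;0 0.003 0 0 0 0 0"
}}

```text
t: 41.38
position: [636.8, 0.1, 144.6]
ee_rot: [-3.104, 0.017, 1.566]
wrist_force: [-6.0, -0.7, 4.0]
finger_gap: 0.108
```

Emit:
{"op": "servo_tool", "data": {
  "deltas": "0 0.006 0 0 0 0 0;0 0.006 0 0 0 0 0;0 0.006 0 0 0 0 0;0 0.004 0 0 0 0 0;0 0 0 0 0 0 0"
}}

```text
t: 41.8
position: [640.1, 0.1, 144.2]
ee_rot: [-3.047, 0.017, 1.568]
wrist_force: [2.2, 0.3, -2.6]
finger_gap: 0.106
```

Emit:
{"op": "servo_tool", "data": {
  "deltas": "0 0 0 0 0 0 0;0.2 0 0 0 0 0 0;0.33 0 0 0 0 0 0;0.33 -0.003 0 0 0 -2 0;0.33 -0.003 0 0 0 -2 0"
}}

```text
t: 42.22
position: [635.5, 0.3, 144.0]
ee_rot: [-3.122, 0.017, 1.566]
wrist_force: [-0.1, 0.7, -0.4]
finger_gap: 0.328
```

```bash
python3 -c "
from h import *
st();snap('side','s36',(280,110,400,230),6);snap('top','t36',(240,60,370,195),5)
"
```

```text
42.22 [635.493   0.257 143.959] z [-0.02  -0.016 -1.   ] y [ 1.    -0.005 -0.02 ] j [-0.128  0.504  1.497 -0.021  1.159 -0.115] 0.327949091530869
```

View pics/s36.png

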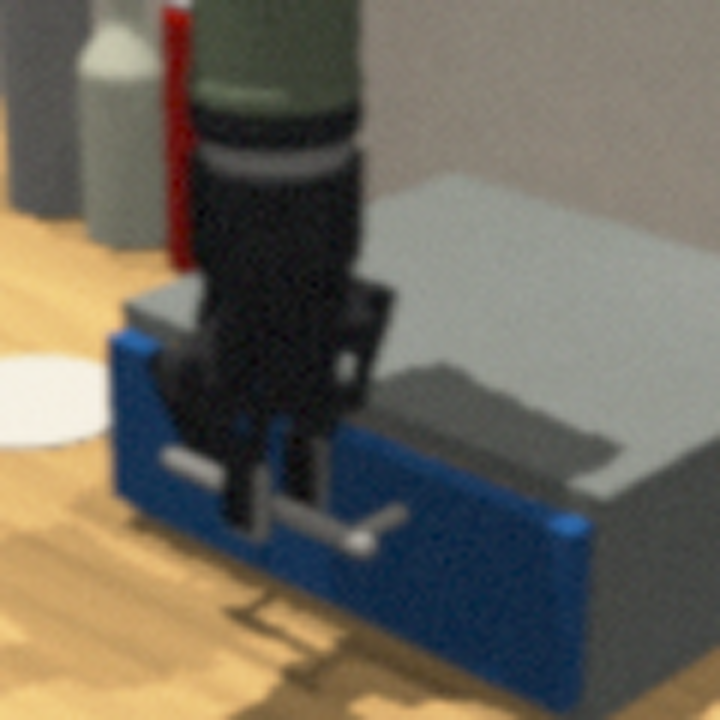

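Emit:
{"op": "servo_tool", "data": {
  "deltas": "0.33 0.001 0 0.01 0 0 0;0.33 0.001 0 0.015 0 0 0;0.33 0.001 0 0.02 0 0 0;0.33 0 0 0.03 0 0 0;0.33 0 0 0.03 0 0 0"
}}

```text
t: 42.73
position: [633.2, 1.1, 245.7]
ee_rot: [-3.099, 0.014, 1.566]
wrist_force: [1.3, -0.5, 1.0]
finger_gap: 0.326
```

Emit:
{"op": "servo_tool", "data": {
  "deltas": "0.33 -0.02 0 0.025 0 0 0;0.33 -0.03 0 0.02 0 0 0;0.33 -0.035 0 0.01 0 0 0;0.33 -0.035 0 0 0 0 0;0.33 -0.03 0 0 0 0 0"
}}

```text
t: 43.15
position: [490.6, -0.3, 319.1]
ee_rot: [-3.127, 0.018, 1.566]
wrist_force: [-0.3, -0.5, 0.1]
finger_gap: 0.328
```

Emit:
{"op": "servo_tool", "data": {
  "deltas": "0.33 0 -0.03 0 0 0 0;0.33 0 -0.035 0 0 0 0;0.33 0 -0.035 0 0 0 0;0.33 0 -0.035 0 0 0 0;0.33 0 -0.03 0 0 0 0"
}}

```text
t: 43.57
position: [485.2, -163.9, 327.3]
ee_rot: [-3.133, 0.018, 1.579]
wrist_force: [0.9, 0.2, 0.7]
finger_gap: 0.329
```

```bash
python3 -c "
from h import *
st();snap('side','s37');snap('top','t37');snap('top','t37c',(240,60,370,195),5)
q=lambda x,y,z:print(onz('top',240+x/5,60+y/5,z))
"
```

```text
43.57 [ 485.243 -163.913  327.271] z [-0.008 -0.018 -1.   ] y [ 1.     0.008 -0.008] j [-0.485  0.055  1.663 -0.02   1.422 -0.491] 0.32870850484951314
```

View pics/s37.png

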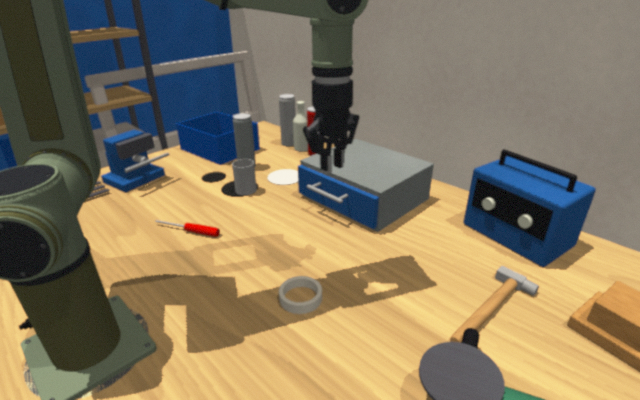

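View pics/t37.png

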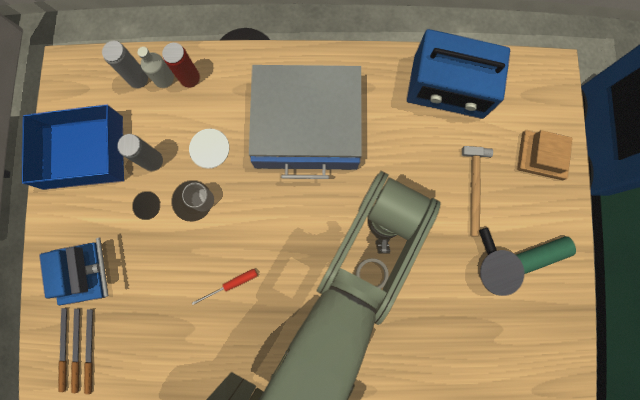

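View pics/t37c.png

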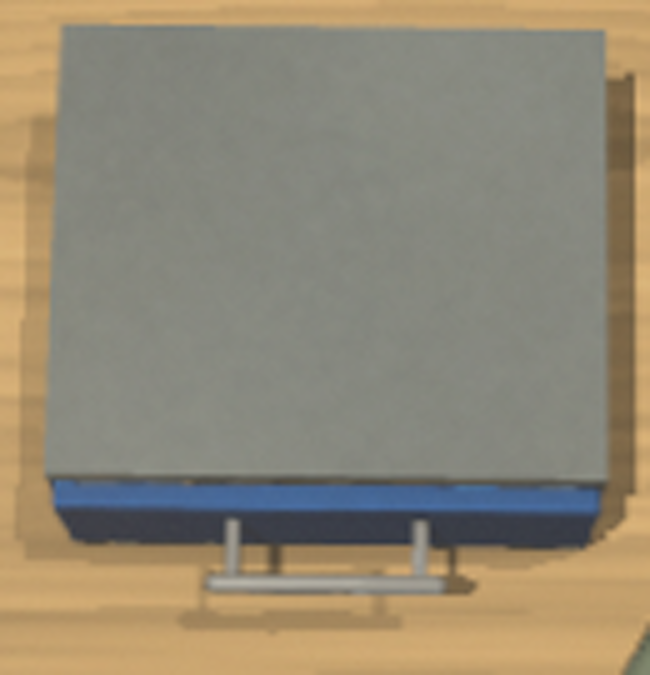

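```bash
python3 -c "
from h import *
snap('top','t38',(150,160,250,240),8);snap('side','s38',(190,130,290,220),7)
print(sensors.observe()['t'])"
```

```text
43.8167
```

View pics/t38.png

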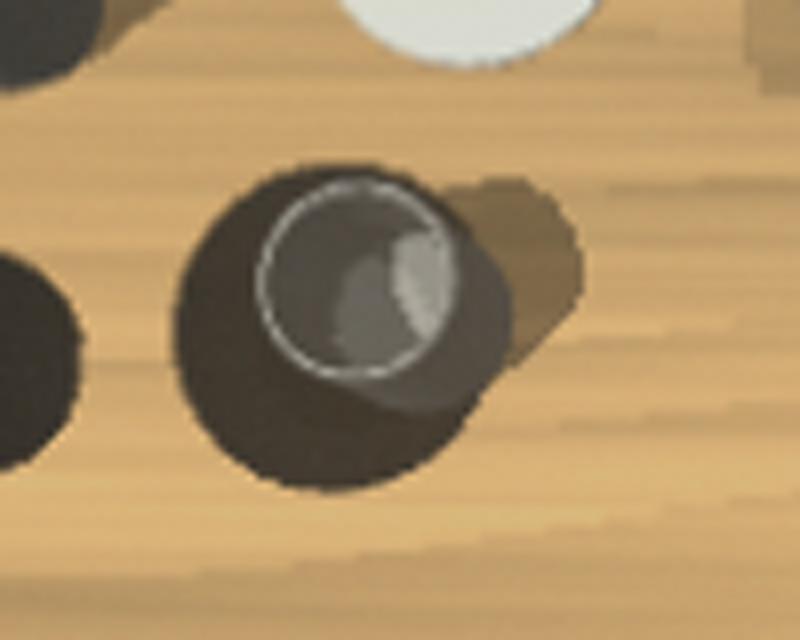

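View pics/s38.png

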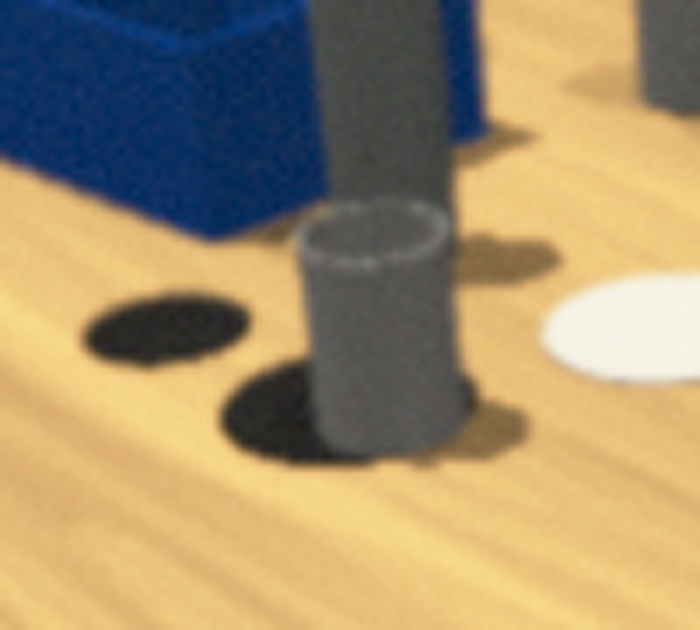

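```bash
python3 -c "
from h import *
print(onz('top',150+357/8,160+280/8,98))
print(onz('top',150+330/8,160+327/8,3))
for a in np.linspace(0,2*np.pi,8,endpoint=False): print((proj('top',[572+60*np.cos(a),332+60*np.sin(a),3])-[150,160])*8)
"
```

```text
[575.42146447 300.08802721  98.        ]
[572.49147886 334.00172646   3.        ]
[342.47133697 163.95959503]
[225.29420153 211.39925304]
[172.28938097 327.29268301]
[214.73282852 444.7576744 ]
[328.77712064 494.7005433 ]
[447.38745415 446.8399159 ]
[500.05653926 329.51247665]
[456.1799939 212.4684125]
```

Emit:
{"op": "servo_tool", "data": {
  "deltas": "1 0.004 0.025 0 0 0 0;1 0.007 0.035 0 0 0 0;1 0.007 0.036 0 0 0 0;1 0.007 0.036 0 0 0 0;1 0.007 0.036 0 0 0 0"
}}

```text
t: 44.23
position: [516.8, 12.0, 327.6]
ee_rot: [-3.132, 0.017, 1.574]
wrist_force: [0.2, -0.1, -0.4]
finger_gap: 0.989
```

Emit:
{"op": "servo_tool", "data": {
  "deltas": "1 0.007 0.036 0 0 0 0;1 0.007 0.036 0 0 0 0;1 0.007 0.036 0 0 0 0;1 0.007 0.036 0 0 0 0;1 0.007 0.036 -0.01 0 0 0"
}}

```text
t: 44.65
position: [549.2, 210.4, 321.8]
ee_rot: [-3.137, 0.015, 1.586]
wrist_force: [1.5, -0.3, -0.4]
finger_gap: 0.998
```

```bash
python3 -c "
from h import *
st()"
```

```text
44.65 [549.192 210.435 321.85 ] z [-0.005 -0.015 -1.   ] y [ 1.     0.015 -0.005] j [ 0.224  0.226  1.481 -0.014  1.443  0.211] 0.9977744345537979
```

Emit:
{"op": "servo_tool", "data": {
  "deltas": "1 0.006 0.025 -0.015 0.4 0 -0.4;1 0.006 0.025 -0.025 0.4 0 -0.4;1 0.006 0.02 -0.025 0 0 0;1 0.004 0.01 -0.025 0 0 0;1 0 0 -0.01 0 0 0"
}}

```text
t: 45.07
position: [566.5, 313.4, 222.8]
ee_rot: [3.139, -0.007, 1.595]
wrist_force: [-0.4, 0.1, -1.0]
finger_gap: 0.999
```

```bash
python3 -c "
from h import *
st()"
```

```text
45.07 [566.458 313.359 222.829] z [ 0.003  0.007 -1.   ] y [1.    0.025 0.003] j [0.37  0.424 1.432 0.006 1.28  0.343] 0.9989304398450038
```

Emit:
{"op": "servo_tool", "data": {
  "deltas": "1 0.004 -0.006 -0.01 0 0 -0.8;1 0.004 -0.005 -0.01 0 0 -0.4;1 0 0 0 0 0 0;1 0 0 0 0 0 0;1 0 0 0 0 0 0"
}}

```text
t: 45.48
position: [571.7, 302.3, 200.1]
ee_rot: [-3.139, -0.004, 1.577]
wrist_force: [-0.0, 0.3, 0.0]
finger_gap: 1.002
```

```bash
python3 -c "
from h import *
st();snap('side','s39',(190,100,290,220),6);snap('top','t39',(150,140,270,240),6)"
```

```text
45.48 [571.72  302.261 200.064] z [-0.003  0.004 -1.   ] y [ 1.     0.006 -0.003] j [0.351 0.45  1.447 0.005 1.246 0.343] 1.0024538650198378
```

View pics/s39.png

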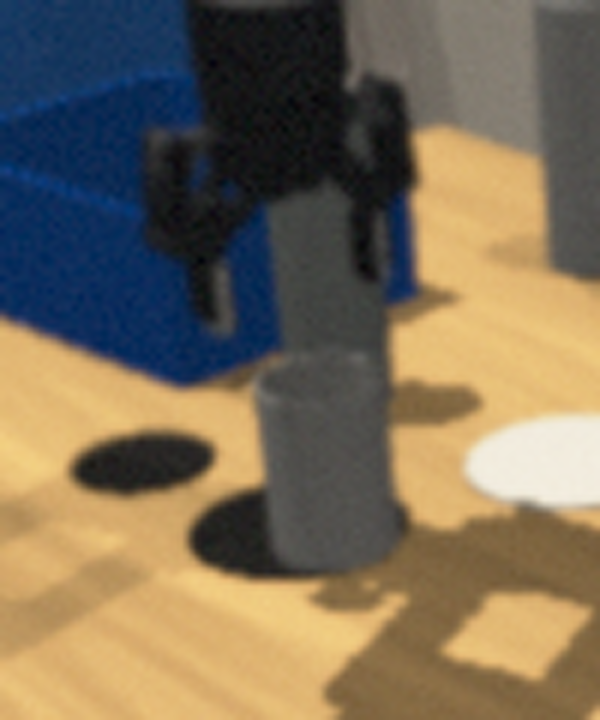

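View pics/t39.png

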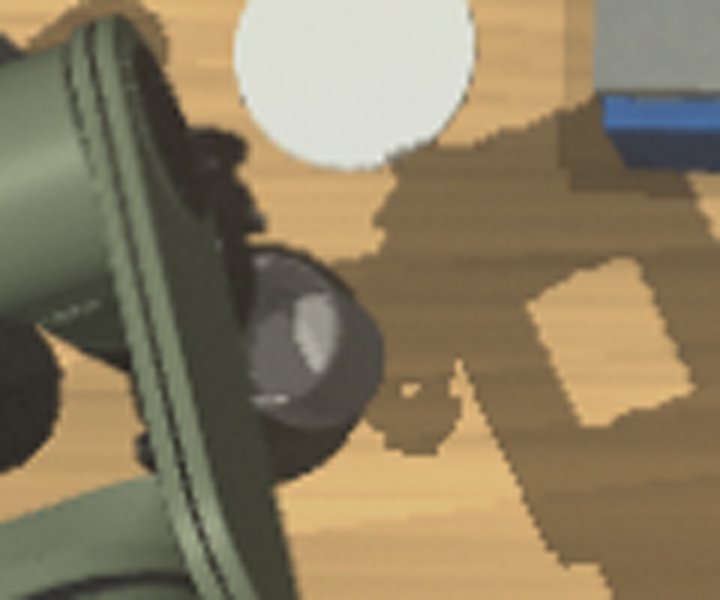

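Emit:
{"op": "servo_tool", "data": {
  "deltas": "1 0.002 -0.002 -0.012 0 0 -0.3;1 0.001 -0.001 -0.012 0 0 0;1 0 0 -0.006 0 0 0;1 0 0 0 0 0 0;1 0 0 0 0 0 0"
}}

```text
t: 46.0
position: [577.2, 298.2, 170.9]
ee_rot: [3.137, -0.007, 1.569]
wrist_force: [0.2, 1.1, -0.4]
finger_gap: 0.999
```

```bash
python3 -c "
from h import *
st();snap('side','s40',(190,100,290,220),6)"
```

```text
46.0 [577.24  298.198 170.945] z [ 0.004  0.007 -1.   ] y [ 1.    -0.002  0.004] j [0.342 0.485 1.462 0.005 1.189 0.342] 0.9991318948921163
```

View pics/s40.png

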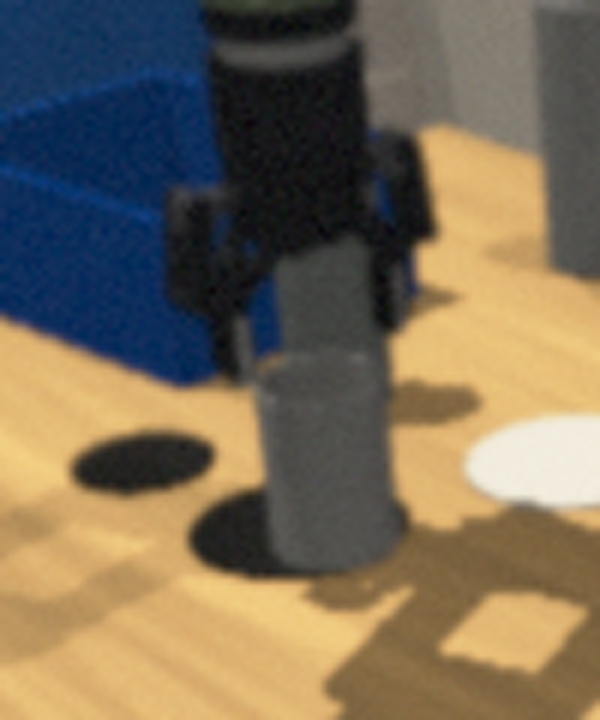

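```bash
python3 -c "
from h import *
for p in([575.4,300,98],[577.2,298.2,98],[577.2,298.2,111],[577.2+49,298.2,111],[577.2-49,298.2,111]): print((proj('side',p)-[190,100])*6)
"
```

```text
[311.69444216 378.32442162]
[316.62756615 378.27195063]
[314.04800595 354.89713295]
[391.46369789 327.99744258]
[232.79988984 383.20003363]
```

Emit:
{"op": "servo_tool", "data": {
  "deltas": "1 -0.001 0 -0.014 0 0.2 0;1 -0.001 0 -0.014 0 0 0;1 -0.001 0 -0.012 0 0 0;1 0 0 -0.006 0 0 0;1 0 0 0 0 0 0"
}}

```text
t: 46.47
position: [573.9, 298.7, 121.4]
ee_rot: [3.14, -0.007, 1.569]
wrist_force: [0.3, -0.7, 0.7]
finger_gap: 1.003
```

```bash
python3 -c "
from h import *
st();snap('side','s41',(190,100,290,220),6)"
```

```text
46.47 [573.892 298.728 121.385] z [ 0.002  0.007 -1.   ] y [ 1.    -0.002  0.002] j [0.344 0.543 1.491 0.007 1.104 0.342] 1.0027661790702094
```

View pics/s41.png

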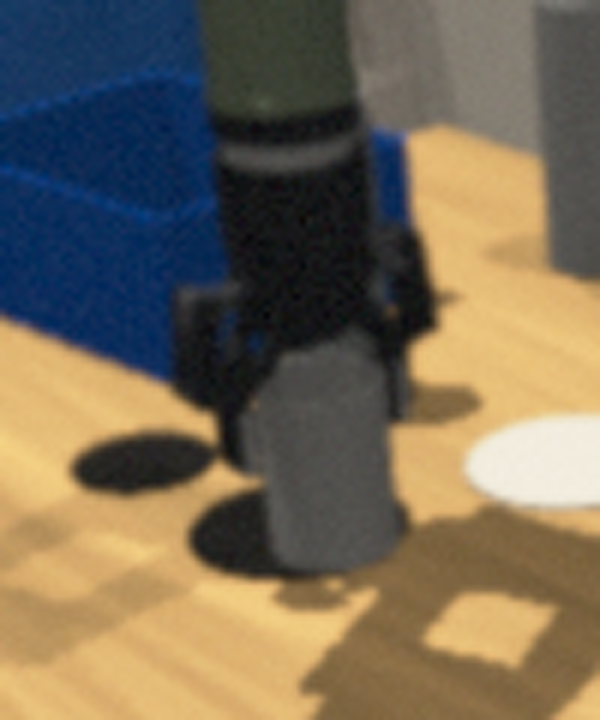

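Fingers are round the tin; close, then lift slightly.

Emit:
{"op": "servo_tool", "data": {
  "deltas": "0.9 0.002 0 0 0 0 0;0.8 0 0 0 0 0 0;0.7 0 0 0 0 0 0;0.7 0 0 0 0 0 0;0.7 0 0 0 0 0 0",
  "force": 35
}}

```text
t: 46.93
position: [577.6, 299.2, 123.4]
ee_rot: [3.137, -0.008, 1.569]
wrist_force: [-0.8, 0.1, -2.3]
finger_gap: 0.774
```

Emit:
{"op": "servo_tool", "data": {
  "deltas": "0.6 0 0 0 0 0 0;0.6 0 0 0.003 0 0 0;0.6 0 0 0.004 0 0 0;0.6 0 0 0.003 0 0 0;0.6 0 0 0 0 0 0"
}}

```text
t: 47.35
position: [576.7, 299.1, 133.8]
ee_rot: [3.139, -0.008, 1.569]
wrist_force: [-0.5, -0.1, -1.0]
finger_gap: 0.776
```

```bash
python3 -c "
from h import *
st()"
```

```text
47.35 [576.694 299.053 133.802] z [ 0.003  0.008 -1.   ] y [ 1.    -0.001  0.003] j [0.343 0.531 1.48  0.007 1.125 0.341] 0.7760856122638939
```

Emit:
{"op": "servo_tool", "data": {
  "deltas": "0.6 -0.001 0.008 0 0 0 0;0.6 -0.001 0.01 0 0 0 0;0.6 -0.001 0.008 0 0 0 0;0.6 0 0.003 0 0 0 0;0.6 0 0 0 0 0 0"
}}

```text
t: 47.77
position: [573.4, 331.7, 134.5]
ee_rot: [3.138, -0.009, 1.569]
wrist_force: [0.2, 0.7, -2.6]
finger_gap: 0.771
```

```bash
python3 -c "
from h import *
st()"
```

```text
47.77 [573.377 331.686 134.47 ] z [ 0.004  0.009 -1.   ] y [ 1.    -0.001  0.004] j [0.391 0.552 1.444 0.008 1.138 0.39 ] 0.771492425912584
```

Lower 11 mm to the height at which it was gripped (~123).

Emit:
{"op": "servo_tool", "data": {
  "deltas": "0.6 0 0 -0.004 0 0 0;0.6 0 0 -0.003 0 0 0;0.6 0 0 -0.002 0 0 0;0.6 0 0 0 0 0 0;0.6 0 0 0 0 0 0"
}}

```text
t: 48.18
position: [572.5, 332.1, 123.4]
ee_rot: [3.139, -0.008, 1.571]
wrist_force: [-0.2, -0.2, -1.1]
finger_gap: 0.771
```

Emit:
{"op": "servo_tool", "data": {
  "deltas": "0.6 0 0 -0.001 0 0 0;0.6 0 0 -0.001 0 0 0;0.6 0 0 0 0 0 0;0.6 0 0 0 0 0 0;0.6 0 0 0 0 0 0"
}}

```text
t: 48.6
position: [573.3, 331.5, 122.9]
ee_rot: [3.138, -0.009, 1.569]
wrist_force: [0.4, 0.6, -1.4]
finger_gap: 0.776
```

Emit:
{"op": "servo_tool", "data": {
  "deltas": "0.6 0 0 -0.0015 0 0 0;0.6 0 0 -0.0015 0 0 0;0.6 0 0 0 0 0 0;0.6 0 0 0 0 0 0;0.6 0 0 0 0 0 0"
}}

```text
t: 49.02
position: [574.0, 331.6, 122.8]
ee_rot: [3.137, -0.009, 1.569]
wrist_force: [-0.4, -0.4, -2.4]
finger_gap: 0.773
```

Emit:
{"op": "servo_tool", "data": {
  "deltas": "0.6 0 0 -0.003 0 0 0;0.6 0 0 -0.003 0 0 0;0.6 0 0 -0.002 0 0 0;0.6 0 0 0 0 0 0;0.6 0 0 0 0 0 0"
}}

```text
t: 49.43
position: [574.8, 331.9, 123.0]
ee_rot: [3.138, -0.009, 1.57]
wrist_force: [-0.2, 0.4, -2.0]
finger_gap: 0.771
```

```bash
python3 -c "
from h import *
st();snap('side','s42',(190,120,290,220),6)"
```

```text
49.43 [574.753 331.929 122.999] z [ 0.003  0.009 -1.   ] y [ 1.    -0.001  0.003] j [0.391 0.57  1.445 0.008 1.121 0.388] 0.7705605450079751
```

View pics/s42.png

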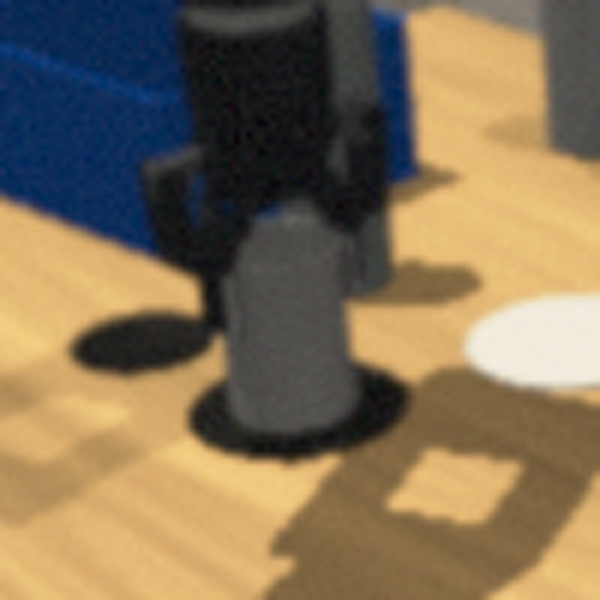

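Emit:
{"op": "servo_tool", "data": {
  "deltas": "0.8 0 0 0 0 0 0;0.9 0 0 0 0 0 0;1 0 0 0 0 0 0;1 0 0 0 0 0 0;1 0 0 0 0 0 0"
}}

```text
t: 49.9
position: [575.1, 332.0, 121.9]
ee_rot: [3.138, -0.009, 1.57]
wrist_force: [-0.5, 0.1, 0.7]
finger_gap: 1.002
```

Emit:
{"op": "servo_tool", "data": {
  "deltas": "1 0 0 0.01 0 0 0;1 0 0 0.015 0 0 0;1 0.001 0 0.02 0 0 0;1 0.001 0 0.025 0 0 0;1 0 0 0.03 0 0 0"
}}

```text
t: 50.32
position: [571.6, 329.6, 217.3]
ee_rot: [-3.128, -0.002, 1.57]
wrist_force: [-0.7, -0.3, -0.2]
finger_gap: 1.001
```

Emit:
{"op": "servo_tool", "data": {
  "deltas": "1 -0.01 0 0.03 0 0 0;1 -0.03 -0.01 0.02 0 0 0;1 -0.03 -0.02 0 0 0 0;1 -0.03 -0.02 0 0 0 0;1 -0.03 -0.02 0 0 0 0"
}}

```text
t: 50.73
position: [447.5, 262.0, 285.0]
ee_rot: [3.127, -0.014, 1.571]
wrist_force: [-0.0, -0.2, 0.5]
finger_gap: 1.006
```

Emit:
{"op": "servo_tool", "data": {
  "deltas": "1 0 -0.036 0 0 0 0;1 0 -0.036 0 0 0 0;1 0 -0.036 0 0 0 0;1 0 -0.036 0 0 0 0;1 0 -0.03 0 0 0 0"
}}

```text
t: 51.15
position: [439.4, 85.3, 291.0]
ee_rot: [3.119, -0.016, 1.584]
wrist_force: [0.8, 0.2, -0.4]
finger_gap: 1.0
```

```bash
python3 -c "
from h import *
st();snap('side','s43');snap('top','t43');snap('top','t43c',(150,160,250,240),8)"
```

```text
51.15 [439.37   85.312 291.022] z [ 0.022  0.016 -1.   ] y [1.    0.012 0.022] j [-0.011 -0.074  1.867  0.017  1.326 -0.028] 1.0002428179741965
```

View pics/t43c.png

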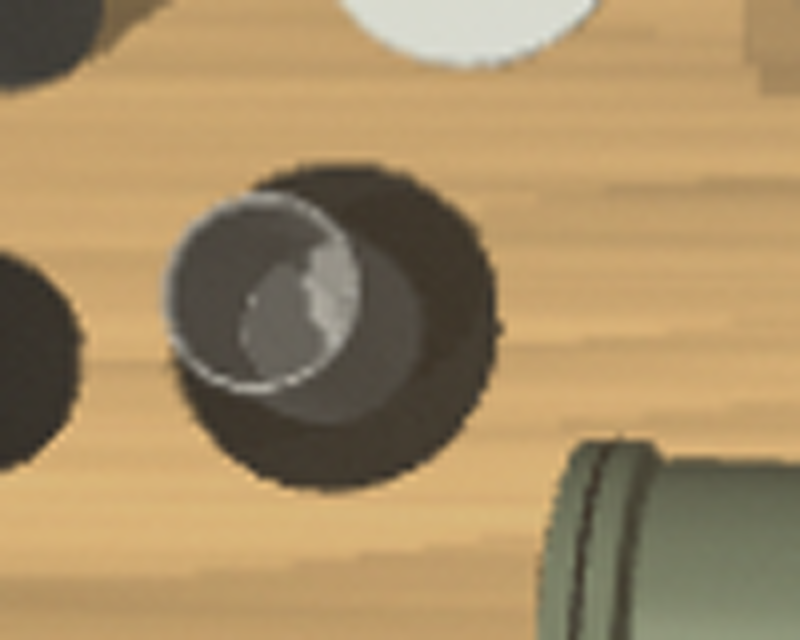

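View pics/s43.png

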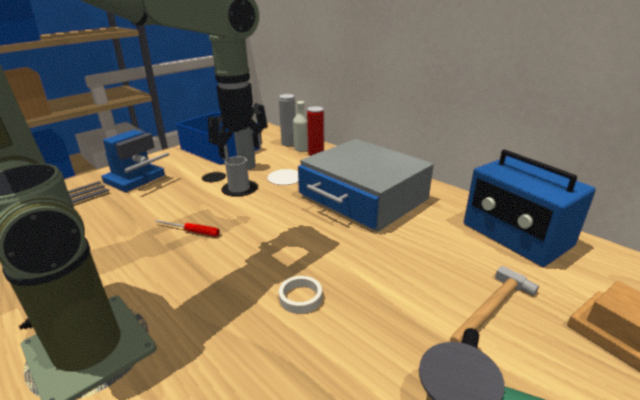

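View pics/t43.png

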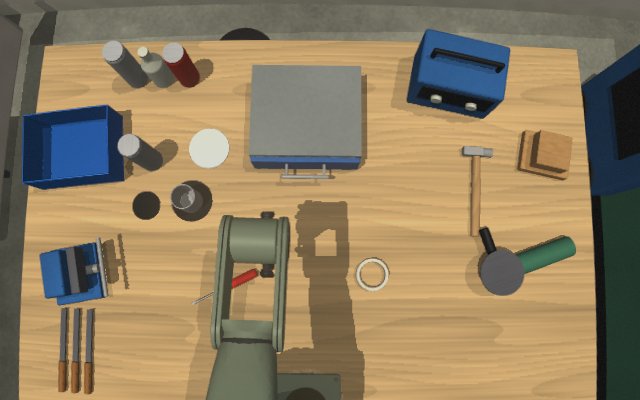

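```bash
python3 -c "
from h import *
print(manip.close_job())"
```

```text
the job is handed in; nothing more can be done
None
```

The job is done and handed in at about 51 s of the 208 s allowed; it reported no verdict.

- **Drawer:** I pulled it out to its end stop and, once everything was in, pushed it shut until it stopped. It travelled about 190 mm each way, and the last pictures show no gap at the front.
- **Nuts:** The tin looked empty inside after pouring. The last picture of the open drawer showed seven nuts in the left bay and no loose nut anywhere else.
- **Hinges:** Both hinges are in the right bay, where I saw them before shutting the drawer. I found only two on the bench; no third one showed in either camera.
- **Tin:** It stands upright on the larger black mat, about 2 mm from the middle. It was knocked about 32 mm aside some time between releasing the second hinge and my check after shutting the drawer, so I gripped it again and put it back. That happened after the drawer was shut, so the tin was the last thing I moved.
- **Bystanders:** I did not touch the hammer, screwdriver or tape roll, and none had visibly moved.
- **Disagreement:** The side camera placed objects about 3 to 4 mm away from where the top camera did. This did not affect the result.

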